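# Shim the drying stand level and lay out the plaster leg casts

### The arm

A 6-joint arm with a two-finger parallel gripper is mounted at the origin on the work surface. World frame = base frame: x ahead of the robot, y to its left, z up, the work surface at z = 0. Lengths are in m, angles in degrees, forces in N, time in s.
With the tool pointing down it reaches from about 0.4 to 0.825 m from the base axis. Payload 7 kg.
Tool frame: the origin (TCP) lies at the very end of the fingers, on their centre line; the grasp point (between the pads) lies 19 mm behind it (ctrl.tcp_to_grasp is the distance from the TCP to the grasp point, in m); z points along the fingers, y is the direction in which the jaws open and shut (so a half turn about z gives the same grasp; the last joint's range is limited). The gripper opens to 88 mm and grips with 3 to 60 N. Pads are 19 mm wide; open, the fingers measure 130 mm over their backs; the gripper's body (78 mm by 193 mm) begins 47 mm behind the grasp point.
Start: joints at [91.851, 20.546, 0.682, 0, -70.136, -16.507], TCP at [0.171, 0.653, 0.227] pointing down, gripper open.
Joint ranges: [-176.03, 176.03], [-82.01, 121.73], [-58.28, 71.71], [-173.87, 95.51], [-174.79, -0.11], [-173.66, 173.66]. Speed limits (degrees/s): [136.94, 136.94, 172.46, 180, 180, 180].

### API

Orientations are given as [roll, pitch, yaw] about the fixed x, y, z axes, in that order (R = Rz(yaw) Ry(pitch) Rx(roll)).
In Python, from plant import ctrl gives the robot as it stands.
- The arm moves only by the tool jog_arm, never from a script. Its argument "commands" is a list of rows, each an object of numbers: "x", "y", "z": the shift along the tool's x, y, z in cm; "roll": the turn about the tool's z in rad. In form: [{"x": .., "y": .., "z": .., "roll": ..}, ...]. A call has 1 to 12 rows; each row shifts and turns the commanded pose from where the row before left it, along the tool's axes as they then stand; what a row does not reach is not made up. A row lasts 1/10 s, in which the tool goes at most 50 mm and 8.59 degrees, less where a joint would pass 70% of its speed; a pose out of reach is approached as far as the arm can. A call is refused whole if a number of a shift passes 5 or a number of a turn 0.15, either way. A call with a gripper value outside its range is refused whole. "gripper" is the finger opening in cm, from 0 to 8.76, set as the call begins (left out, the last holds). The fingers move at their own pace and stop on an object; the grip force is fixed at half the most. Time passes only in rows, so rows that do not move let the fingers close. It gives the time, the measured TCP pose, the force and the opening at its end, in the units of the state.
- ctrl.get_obs(): the state, without advancing time (a new reading comes with each control period).
- ctrl.snapshot(name): name is "scene" or "top"; returns a dict with "image" (384x512x3 uint8, red, green, blue), "mtx" (3x3 intrinsics, pixels), "k1" (the pictures are not rectified: a ray, as slopes to the right and down, at radius r is drawn at 1 + k1 r^2 times it, then the intrinsics apply), "position" and "orientation" of the camera in the world. Camera axes: x right, y up, looking along -z (the intrinsics and any distortion apply to the point x, -y, -z); pixel columns grow to the right and rows downward; lengths in m; the calibration is good to about 2 mm. A picture is of the moment at which its call begins. There is no depth.
- ctrl.close_job(): hands the job in, once; it reports no verdict.
Trained networks look in the newest picture that a camera, given by its name, has taken for a name from the list of things; names that differ only in an ending like _2 or _b are one class to them, and where a whole thing is asked for, a point or a joint stands for the part that bears it (a point fixed in the world has none). Each returns a list of dicts, best first, with "confidence" (0 to 1); they miss things now and then, are a little off and sometimes report something else, mostly with a low value. They report only what shows in the picture. A call takes as long as a camera call.
- ctrl.search_frame(camera, query): "position" ([column, row] as shares, 0 to 1, of the picture: columns of its width, rows of its height, amid what is visible of it).
- ctrl.regions_of(camera, query): "mask" (384x512 bool, what is visible of it) and "position" ([column, row] as shares, 0 to 1, of the picture: columns of its width, rows of its height, amid what is visible of it).
The state is a dict: "clock": time; "joint_pos": joint angles; "qvel": joint speeds; "tau": joint torques, N m; "tool_pos": TCP position; "orientation": TCP orientation; "force": force on the tool from outside, world axes, zero at the start; "moment": the same for the moment, N m; "opening": finger opening in m.
Only numpy, scipy, OpenCV 4.12 (cv2) and the standard library are available. Lean on these libraries where they do the work, as an engineer would, in place of code of your own. Each camera call takes 0.05 s, during which the arm holds its last target.

### The job

Move the paint pot from the drying stand onto the round green mat, then fill the outlined place on the stand with spacer plates whose stacked thickness equals the height of the rest block. Lay all the plaster leg casts there, flat side down, bridging block and stack dead level, side by side without touching, each centred between the two supports and with its foot at the block end; when they all lie so, push the fan switch fully on. Leave the other things on the table where they are.

Things in the scene. Friction and masses are not known exactly. Their poses are not given: they have to be found in the camera images.
- stand: Drying stand: a thin flat brown sheet 240 x 190 mm, flush with the table (no thickness to feel). Origin at its centre on the table. Its x axis points to the end with the heavy rest block; the casts lie along x, side by side in y.
- pad (a point): Centre, at table height, of the yellow outline (46 x 134 mm, long side along the stand's y) on the stand, 65 mm from the stand's centre on the -x side: here the spacer plates are stacked, straight on the table. The gap to fill is from the table up to the height of the rest block.
- rest_28_top (a point): Centre of the top face of the white painted steel rest block, heavy (2 kg, standing on the table, not to be shifted), 28 mm high, 42 mm along the stand's x, 170 mm along y, its centre 65 mm from the stand's centre on the +x side. At each end of its top (from 75 to 85 mm either way in y) a stop stands 22 mm higher. Just one of the three blocks (28, 36 or 44 mm) is on the stand; the others are absent (None).
- rest_36_top (a point): Centre of the top face of the bare bright steel rest block, heavy (2 kg, standing on the table, not to be shifted), 36 mm high, 42 mm along the stand's x, 170 mm along y, its centre 65 mm from the stand's centre on the +x side. At each end of its top (from 75 to 85 mm either way in y) a stop stands 22 mm higher. Just one of the three blocks (28, 36 or 44 mm) is on the stand; the others are absent (None).
- rest_44_top (a point): Centre of the top face of the dark steel rest block, heavy (2 kg, standing on the table, not to be shifted), 44 mm high, 42 mm along the stand's x, 170 mm along y, its centre 65 mm from the stand's centre on the +x side. At each end of its top (from 75 to 85 mm either way in y) a stop stands 22 mm higher. Just one of the three blocks (28, 36 or 44 mm) is on the stand; the others are absent (None).
- plate_8_c (a point): Centre of the yellow spacer plate, 8 mm thick, 42 mm (own x) by 130 mm (own y), 48 g, half-way up (4 mm above its underside). Flat on the table at the start. One plate may be absent (None).
- plate_12_c (a point): Centre of the green spacer plate, 12 mm thick, 42 mm (own x) by 130 mm (own y), 62 g, half-way up (6 mm above its underside). Flat on the table at the start. One plate may be absent (None).
- plate_16_c (a point): Centre of the blue spacer plate, 16 mm thick, 42 mm (own x) by 130 mm (own y), 76 g, half-way up (8 mm above its underside). Flat on the table at the start. One plate may be absent (None).
- plate_20_c (a point): Centre of the red spacer plate, 20 mm thick, 42 mm (own x) by 130 mm (own y), 90 g, half-way up (10 mm above its underside). Flat on the table at the start. One plate may be absent (None).
- plate_24_c (a point): Centre of the black spacer plate, 24 mm thick, 42 mm (own x) by 130 mm (own y), 104 g, half-way up (12 mm above its underside). Flat on the table at the start. One plate may be absent (None).
- leg_1_c (a point): Middle of white plaster leg cast 1, 10 mm above its flat underside. A bar 200 mm long (own x), 20 mm wide, 20 mm high, 140 g, with the foot at its +x end: the last 36 mm there are 30 mm wide and 30 mm high. On top of its middle stands a wooden lifting tab to grip: 36 mm along the cast, 9 mm thick across it, from 20 to 46 mm above the underside. Lies flat side down at the start; one cast may be absent (None).
- leg_2_c (a point): Middle of white plaster leg cast 2, 10 mm above its flat underside. A bar 200 mm long (own x), 20 mm wide, 20 mm high, 140 g, with the foot at its +x end: the last 36 mm there are 30 mm wide and 30 mm high. On top of its middle stands a wooden lifting tab to grip: 36 mm along the cast, 9 mm thick across it, from 20 to 46 mm above the underside. Lies flat side down at the start; one cast may be absent (None).
- leg_3_c (a point): Middle of white plaster leg cast 3, 10 mm above its flat underside. A bar 200 mm long (own x), 20 mm wide, 20 mm high, 140 g, with the foot at its +x end: the last 36 mm there are 30 mm wide and 30 mm high. On top of its middle stands a wooden lifting tab to grip: 36 mm along the cast, 9 mm thick across it, from 20 to 46 mm above the underside. Lies flat side down at the start; one cast may be absent (None).
- pot_c (a point): Centre of the paint pot, half-way up: white closed pot with blue cap, 58 mm diameter, 42 mm high, 140 g. It stands on the stand at the start, in the way.
- mat_top (a point): Centre of the top of the round green mat, 120 mm diameter, 3 mm thick, fixed to the table.
- switch (a joint): Lever of the fan switch: 0 = off (leaning towards the robot, to -x of its box), 1.0 rad = on (leaning away). Pushed over in the box's +x direction with about 1 N; it stays where it is left. It pivots about the box's y axis 22 mm above the table, over the box's origin, and is 80 mm long.
- switch_base: Grey fixed switch box 70 x 50 x 25 mm, origin at the centre of its underside; x is the direction in which the lever is pushed to switch on.
- switch_tip (a point): Centre of the red ball (26 mm diameter) at the end of the switch lever.
- cup_a: Bystander: paper cup 68 mm across, 85 mm high; origin at the centre of its underside.
- cup_b: Bystander: white cup 68 mm across, 85 mm high; origin at the centre of its underside.
- brush: Bystander: brush 200 mm long, lying; origin under its middle.
- spatula: Bystander: modelling spatula 240 mm long, lying; origin under its middle.
- tin_lid: Bystander: blue disc-shaped tin lid 110 mm across, 8 mm thick; origin at the centre of its underside.
- ear: Bystander: white plaster ear cast 75 x 34 x 18 mm; origin at the centre of its underside.

How it is judged:
By the outcome, as a careful person would: the job done as asked, in the order asked, and still so for the second after the job is handed in, with the robot touching nothing.
Of rest_28, rest_36, rest_44 only 1 to 1 are there at a start; the rules pass over those that are not, and their reading is None.
Of plate_8, plate_12, plate_16, plate_20, plate_24 only 4 to 5 are there at a start; the rules pass over those that are not, and their reading is None.
Of leg_1, leg_2, leg_3 only 2 to 3 are there at a start; the rules pass over those that are not, and their reading is None.
At some moment in a run one of leg_1, leg_2, leg_3, pot may be knocked a few centimetres aside while the robot is not near it.
Once in a run the grip may slacken for a moment while it holds something.
It also fails if it takes over 200 s, if anything falls off the work surface, if the arm or the gripper's body presses on something with over 40 N, if the wrist force passes 120 N, or if a joint passes its speed limit or range.

## Working session

There is one attempt and no reset: what is moved stays moved. The work goes in short steps, Python scripts to look and compute and a tool call to move; the robot and the scene stay as the last step left them, time stands still between calls to the robot, and variables do not carry over. Pictures are saved under pics/ and viewed, and the job is handed in when it is done.

Besides the shell and the picture viewer there is one more tool, called after "Emit:" as name(argument=value, ...) on one line, values as JSON. jog_arm: Moves the arm, as the interface text tells. Its arguments: {"type":"object","properties":{"commands":{"type":"array"},"gripper":{"type":"number"}},"required":["commands"]}

```bash
mkdir -p pics; ls
cat > h.py <<'E'
from plant import ctrl
import numpy as np, cv2
from scipy.spatial.transform import Rotation as R
def snap(n,fn=None,scale=1):
    s=ctrl.snapshot(n)
    if fn:
        im=cv2.cvtColor(np.asarray(s["image"]),cv2.COLOR_RGB2BGR)
        cv2.imwrite(f"pics/{fn}.png",im)
    return s
E
python3 - <<'E'
from h import *
o=ctrl.get_obs();print(o)
for n in("scene","top"):
    s=snap(n,n+"0");print(n,s["mtx"],s["k1"],s["position"],s["orientation"])
E
```

```text
pics
{'clock': 0.0, 'joint_pos': array([ 9.18506795e+01,  2.05926184e+01,  6.34335043e-01, -2.14237629e-02,
       -7.01347040e+01, -1.65075895e+01]), 'qvel': array([ 0.03290637, -0.0473125 ,  0.00252882, -0.03162895,  0.00683943,
       -0.02640221]), 'tau': array([-7.98453984e-04, -5.82710838e+01,  2.93055135e+01,  6.99728161e+00,
        6.98360396e-03, -1.62211750e-04]), 'tool_pos': array([0.17068154, 0.65256673, 0.22560948]), 'orientation': array([ 1.79905122e+02, -7.11492947e-03, -1.46642004e+01]), 'force': array([-0.28390843,  0.47713599, -0.9274466 ]), 'moment': array([ 0.00921407, -0.03982663, -0.0498024 ]), 'opening': 0.0873927707417213}
scene [[353.66073832   0.         253.37285299]
 [  0.         353.66073832 199.83130908]
 [  0.           0.           1.        ]] -0.05724339328596912 [1.11807659 0.50316388 0.8852073 ] [ 43.44762392  -0.82232398 131.37100801]
top [[497.86773351   0.         259.33680609]
 [  0.         497.86773351 185.05659917]
 [  0.           0.           1.        ]] -0.14772742597953173 [0.29806388 0.02516663 1.58784333] [  9.31561686  -1.16495321 -89.24819042]
```

View pics/scene0.png

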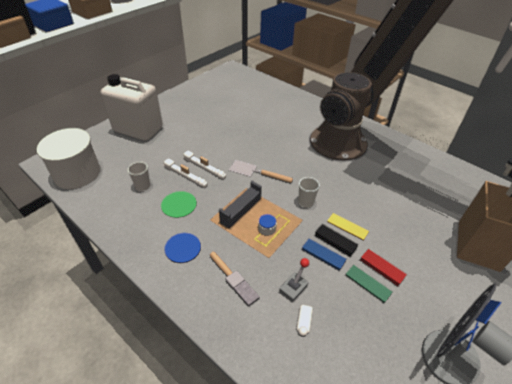

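View pics/top0.png

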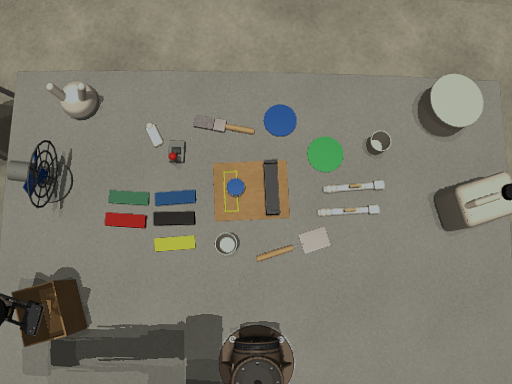

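The stand is centred near px (250,190) in the top view and carries the dark 44 mm block. There are two casts near (350,187) and (348,211), feet to the right, and all five plates are on the left. I'll use black 24 + red 20 = 44.

```bash
cat >> h.py <<'E'
from scipy.optimize import least_squares
def cam(s):
    Rc=R.from_euler('xyz',s["orientation"],degrees=True).as_matrix()
    return np.array(s["mtx"]),s["k1"],np.array(s["position"]),Rc
def proj(c,P):
    K,k1,p,Rc=c
    q=(np.atleast_2d(P)-p)@Rc; a=np.c_[q[:,0]/-q[:,2], -q[:,1]/-q[:,2]]
    a=a*(1+k1*(a**2).sum(1,keepdims=True))
    return a@K[:2,:2].T+K[:2,2]
def unproj(c,uv,z):
    K,k1,p,Rc=c
    d=(np.atleast_2d(uv)-K[:2,2])/K[0,0]; a=d.copy()
    for _ in range(20): a=d/(1+k1*(a**2).sum(1,keepdims=True))
    r=np.c_[a[:,0],-a[:,1],-np.ones(len(a))]@Rc.T
    return p+r*((z-p[2])/r[:,2])[:,None]
def rect(c,mask,z):
    "min area rect of mask unprojected to plane z -> centre, long, short, yaw of long"
    cn=max(cv2.findContours(mask.astype(np.uint8),0,cv2.CHAIN_APPROX_NONE)[0],key=cv2.contourArea)[:,0]
    P=unproj(c,cn,z)[:,:2]
    (cx,cy),(w,h),an=cv2.minAreaRect((P*1000).astype(np.float32))
    if w<h: w,h,an=h,w,an+90
    return np.array([cx,cy]),w,h,(an+90)%180-90
def hullsig(c,pts,size=(384,512),ss=4):
    uv=proj(c,pts)
    return cv2.convexHull(uv.astype(np.float32))[:,0]
def boxpts(x,y,yaw,L,W,z0,z1):
    R2=np.array([[np.cos(yaw),-np.sin(yaw)],[np.sin(yaw),np.cos(yaw)]])
    b=np.array([[a*L/2,d*W/2] for a in(-1,1) for d in(-1,1)])@R2.T+[x,y]
    return np.r_[np.c_[b,np.full(4,z0)],np.c_[b,np.full(4,z1)]]
def fitbox(cms,L,W,z0,z1,x0):
    "fit pose to silhouettes by moments: centroid + second moments; cms: list of (cam,mask)"
    def mom(poly):
        m=cv2.moments(poly.reshape(-1,1,2).astype(np.float32)); return m['m10']/m['m00'],m['m01']/m['m00'],m['mu20']/m['m00'],m['mu11']/m['m00'],m['mu02']/m['m00']
    T=[]
    for c,m in cms:
        mm=cv2.moments(m.astype(np.uint8),True); T.append((mm['m10']/mm['m00'],mm['m01']/mm['m00'],mm['mu20']/mm['m00'],mm['mu11']/mm['m00'],mm['mu02']/mm['m00']))
    def f(v):
        out=[]
        for (c,m),t in zip(cms,T):
            h=mom(hullsig(c,boxpts(v[0],v[1],v[2],L,W,z0,z1))-0.0)
            out+=[h[0]-t[0],h[1]-t[1]]
            # orientation angle
            ah=.5*np.arctan2(2*h[3],h[2]-h[4]); at=.5*np.arctan2(2*t[3],t[2]-t[4])
            out.append(10*np.sin(ah-at))
        return out
    r=least_squares(f,x0,x_scale=[.01,.01,.1],diff_step=1e-4)
    return r.x,r.fun
E
python3 - <<'E'
from h import *
import pickle
D={}
for n in("top","scene"):
    s=snap(n); D[n]=s
    for q in["stand","rest_44_top","rest_36_top","plate_8_c","plate_12_c","plate_16_c","plate_20_c","plate_24_c","leg_1_c","pot_c","mat_top","switch_base","switch_tip","pad","cup_a","ear","brush"]:
        r=ctrl.regions_of(n,q); D[n,q]=r
        for e in r[:4]:
            m=e["mask"]; c=cam(s)
            px=np.round(np.array(e["position"])*[512,384],1)
            if m.sum()<5: continue
            ce,w,h,a=rect(c,m,0.01)
            print(n,q,round(e["confidence"],2),px,m.sum(),"| ",ce.round(1),round(w,1),round(h,1),round(a,1))
pickle.dump(D,open("D.pkl","wb"))
E
```

```text
top stand 0.61 [245.5 192.2] 3334 |  [540.4  24.1] 238.7 190.5 -86.5
top stand 0.32 [170.3 217.1] 552 |  [448.3 265.3] 131.6 41.6 -88.9
top rest_44_top 0.57 [270.3 189.6] 778 |  [550.8 -41.8] 180.2 45.3 2.8
top rest_44_top 0.3 [124.3 217.7] 568 |  [438.1 424.4] 135.9 43.9 87.2
top plate_8_c 0.73 [174.8 242.8] 552 |  [366.6 262.9] 128.3 46.4 -82.2
top plate_12_c 0.7 [130.7 195.2] 471 |  [511.2 416.1] 131.8 39.8 87.3
top plate_12_c 0.33 [171.3 156.1] 53 |  [648.2 283.1] 26.6 22.9 2.5
top plate_16_c 0.76 [177.9 195.9] 528 |  [512.5 264.5] 132.5 43.8 -84.9
top plate_16_c 0.57 [177.  241.8] 593 |  [369.7 262. ] 131.5 48.8 -85.4
top plate_20_c 0.76 [123.2 221.3] 565 |  [438.  424.5] 136.3 43.7 87.5
top plate_20_c 0.22 [216.8 123.2] 534 |  [753.4 117.9] 199.6 44.1 80.2
top plate_24_c 0.96 [167.9 216.8] 580 |  [447.9 265.2] 131.4 44.6 -87.5
top leg_1_c 0.85 [362.  186.8] 361 |  [ 559.4 -312.6] 195.3 29.9 -87.9
top pot_c 0.61 [236.7 188.5] 251 |  [548.2  72.8] 55.2 54.5 0.9
top pot_c 0.22 [152.4 135.1] 240 |  [721.9 347.1] 86.0 33.7 28.5
top mat_top 0.7 [324.2 155.2] 1005 |  [ 662.4 -216.8] 1
[... 1844 characters left out ...]
-80.5
scene switch_base 0.79 [297.9 285.9] 654 |  [629.8 263.7] 149.0 59.4 5.7
scene switch_tip 0.51 [302.7 266.2] 97 |  [604.6 249.2] 80.8 20.9 13.6
scene switch_tip 0.29 [238.3 281.7] 757 |  [751.9 115.3] 204.9 46.6 79.7
scene switch_tip 0.19 [295.1 287.3] 593 |  [632.2 264.2] 144.3 55.9 6.0
scene pad 0.59 [258.7 226.3] 2140 |  [547.5  28.9] 238.4 189.6 -86.2
scene cup_a 0.73 [139.5 175.7] 455 |  [ 676.  -426.9] 161.0 68.1 62.1
scene cup_a 0.6 [305.7 191.7] 517 |  [325.7  80.8] 148.8 71.7 34.0
scene ear 0.92 [302.5 321.3] 354 |  [722.  346.2] 84.9 32.2 29.1
scene brush 0.64 [237.7 281.3] 791 |  [751.7 114.6] 206.9 47.6 78.3
scene brush 0.3 [305.7 193.3] 465 |  [328.2  80.5] 143.0 67.9 34.0
```

Run:
```python
from h import *
import pickle
D=pickle.load(open("D.pkl","rb"))
d=np.deg2rad
ct,cs=cam(D["top"]),cam(D["scene"])
def go(name,q,L,W,z0,z1,x0,it=0,isc=0):
    for lab,l in(("top",[(ct,D["top",q][it]["mask"])]),("scn",[(cs,D["scene",q][isc]["mask"])])):
        x,f=fitbox(l,L,W,z0,z1,x0)
        print(name,lab,(x[:2]*1000).round(1),np.rad2deg(x[2]).round(2),np.round(f,2))
go("stand","stand",.24,.19,0,0,[.54,.024,d(-86.5)])
go("stand2","pad",.24,.19,0,0,[.54,.024,d(-86.5)])
go("red","plate_20_c",.13,.042,0,.02,[.438,.424,d(-91)])
go("black","plate_24_c",.13,.042,0,.024,[.448,.265,d(-88)],0,1)
go("blue","plate_16_c",.13,.042,0,.016,[.512,.265,d(-88)])
go("yel","plate_8_c",.13,.042,0,.008,[.37,.265,d(-84)])
go("green","plate_12_c",.13,.042,0,.012,[.51,.417,d(-91)])
# pot
for lab,c,m in(("top",ct,D["top","pot_c"][0]["mask"]),("scn",cs,D["scene","pot_c"][1]["mask"])):
    mm=cv2.moments(m.astype(np.uint8),True);t=np.array([mm['m10'],mm['m01']])/mm['m00']
    a=np.linspace(0,2*np.pi,40)
    def f(v):
        b=np.c_[v[0]+.029*np.cos(a),v[1]+.029*np.sin(a)]
        h=hullsig(c,np.r_[np.c_[b,0*a],np.c_[b,0*a+.042]]);M=cv2.moments(h.reshape(-1,1,2));return np.array([M['m10'],M['m01']])/M['m00']-t
    print("pot",lab,least_squares(f,[.54,.07],diff_step=1e-4).x.round(4))
im=D["top"]["image"]
cv2.imwrite("pics/crop.png",cv2.resize(cv2.cvtColor(im[140:260,100:400],cv2.COLOR_RGB2BGR),None,fx=2.6,fy=2.6,interpolation=cv2.INTER_CUBIC))
m=D["scene"]["image"]
cv2.imwrite("pics/crop2.png",cv2.resize(cv2.cvtColor(m[130:310,150:420],cv2.COLOR_RGB2BGR),None,fx=2.9,fy=2.9,interpolation=cv2.INTER_CUBIC))
```

```text
stand top [538.6  35. ] -90.84 [-0. -0.  0.]
stand scn [541.1  56.5] -38.04 [ 0. -0. -0.]
stand2 top [537.8  34.9] -89.04 [0. 0. 0.]
stand2 scn [543.7  51.3] -51.06 [ 0. -0.  0.]
red top [437.7 424.7] -92.5 [-0.  0.  0.]
red scn [437.3 424.9] -89.96 [ 0. -0. -0.]
black top [447.6 264.5] -88.05 [0. 0. 0.]
black scn [444.3 266.2] -88.06 [ 0. -0. -0.]
blue top [513.  262.9] -85.53 [ 0. -0.  0.]
blue scn [512.6 266.6] -85.54 [-0. -0.  0.]
yel top [367.5 263.7] -83.65 [-0. -0. -0.]
yel scn [366.9 262.1] -85.24 [-0.  0.  0.]
green top [511.9 417. ] -92.33 [-0. -0. -0.]
green scn [510.7 417.9] -89.2 [ 0.  0. -0.]
pot top [0.5454 0.072 ]
pot scn [0.5465 0.0725]
```

View pics/crop.png

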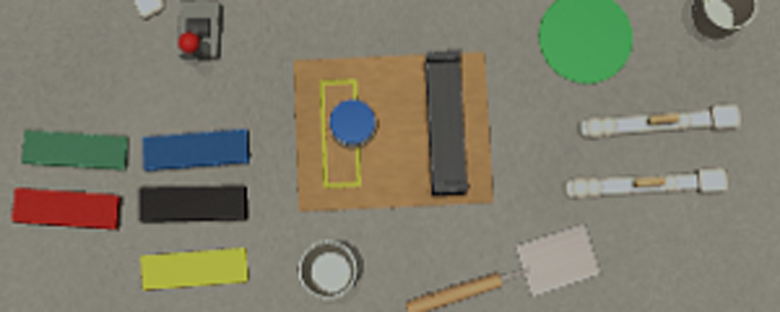

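View pics/crop2.png

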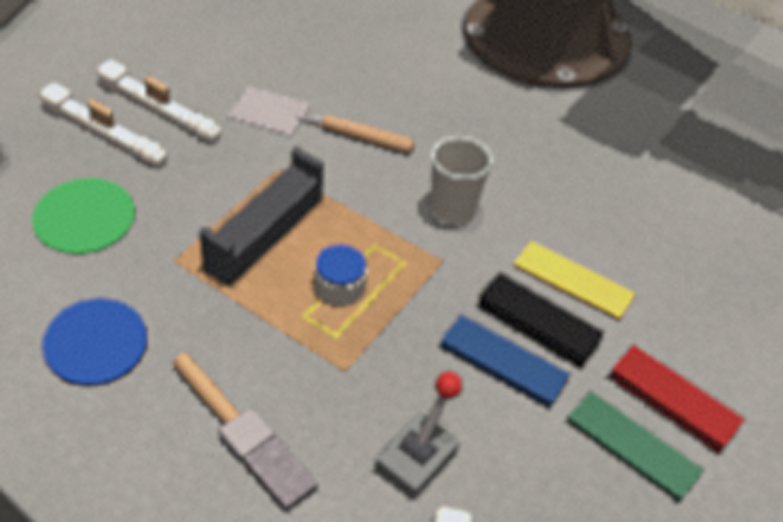

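Run:
```python
from h import *
import pickle
D=pickle.load(open("D.pkl","rb"))
from scipy.spatial import ConvexHull
for n in("top","scene"):
    c=cam(D[n])
    for q in("stand","pad"):
        m=D[n,q][0]["mask"].astype(np.uint8)
        k=np.argwhere(m)[:,::-1]; h=cv2.convexHull(k.astype(np.int32)); hm=np.zeros_like(m); cv2.fillConvexPoly(hm,h,1)
        if n=="top":
            x,f=fitbox([(c,hm)],.24,.19,0,0,[.54,.024,np.deg2rad(-86.5)]); print(n,q,(x[:2]*1e3).round(1),np.rad2deg(x[2]))
        print([ (v.round(1) if hasattr(v,'round') else v) for v in rect(c,hm,0)])
    # yellow outline
    hsv=cv2.cvtColor(D[n]["image"],cv2.COLOR_RGB2HSV)
    st=np.zeros(hsv.shape[:2],np.uint8)
    u=proj(c,boxpts(.54,.024,np.deg2rad(-86.5),.25,.2,0,0)[:4]).astype(np.int32); cv2.fillConvexPoly(st,cv2.convexHull(u),1)
    print("hsv yellow cand", n)
    y=(st>0)&(hsv[...,0]>=22)&(hsv[...,0]<=35)&(hsv[...,1]>110)
    print(y.sum(), [ (v.round(1) if hasattr(v,'round') else v) for v in (lambda P:cv2.minAreaRect((P[:,:2]*1e3).astype(np.float32)))(unproj(c,np.argwhere(y)[:,::-1].astype(float),0))])
    # block from top: top face polygon
    q=D[n,"rest_44_top"][0]["mask"]
    if n=="top":
        x,f=fitbox([(c,q)],.17,.042,0,.055,[.548,-.04,np.deg2rad(3)]);print("block",x[:2],np.rad2deg(x[2]))
```

```text
top stand [541.7  23.9] -86.76998183194118
[array([541.7,  24.1]), 243.21263122558594, 194.44935607910156, -86.45138001441956]
top pad [540.7  23.8] -86.63837360835505
[array([540.9,  24.1]), 243.1514434814453, 192.73345947265625, -86.61865997314453]
hsv yellow cand top
183 [(538.5392456054688, 89.42950439453125), (137.18438720703125, 47.572998046875), 3.332254648208618]
block [ 0.5466465  -0.04092105] 3.3936027470400143
[array([539.5,  24.3]), 239.9910430908203, 194.49517822265625, -87.6179084777832]
[array([540.8,  22.7]), 244.768798828125, 194.8930206298828, -86.22049570083618]
hsv yellow cand scene
110 [(537.5460205078125, 88.59742736816406), (134.12330627441406, 47.84713363647461), 3.618353843688965]
```

```bash
cat >> h.py <<'E'
def plan(wps,start=None):
    "wps: (x,y,z,yaw,rows) ; prints rows in tool axes"
    o=ctrl.get_obs(); p=np.array(o["tool_pos"]); y=o["orientation"][2]
    print("now",o["clock"].round(2) if hasattr(o["clock"],'round') else o["clock"],p.round(4),o["orientation"].round(2),"F",o["force"].round(1),"open",round(o["opening"],4))
    for (X,Y,Z,W,n) in wps:
        t=np.array([X,Y,Z]); 
        for i in range(n):
            k=n-i; Rm=R.from_euler('xyz',[180,0,y],degrees=True).as_matrix()
            s=np.round(Rm.T@((t-p)/k)*100,2); dr=-round(np.deg2rad((((W-y)+180)%360-180))/k,3)
            print('{"x":%g,"y":%g,"z":%g,"roll":%g}'%(s[0],s[1],s[2],dr),end=", ")
            p=p+Rm@s/100; y=y-np.rad2deg(dr)
        print("  -> ",p.round(4),round(y,2))
E
python3 -c "
from h import *
plan([(.5455,.072,.2,-86.6,18)])"
```

```text
now 1.9 [0.1708 0.653  0.2266] [-180.      0.    -14.66] F [ 0.2 -0.6 -0.6] open 0.0877
{"x":2.83,"y":2.6,"z":0.15,"roll":0.07}, {"x":3.01,"y":2.39,"z":0.15,"roll":0.07}, {"x":3.16,"y":2.18,"z":0.15,"roll":0.07}, {"x":3.31,"y":1.95,"z":0.15,"roll":0.07}, {"x":3.44,"y":1.71,"z":0.15,"roll":0.07}, {"x":3.55,"y":1.47,"z":0.15,"roll":0.07}, {"x":3.64,"y":1.22,"z":0.15,"roll":0.07}, {"x":3.72,"y":0.96,"z":0.15,"roll":0.07}, {"x":3.78,"y":0.69,"z":0.15,"roll":0.07}, {"x":3.82,"y":0.43,"z":0.15,"roll":0.07}, {"x":3.84,"y":0.16,"z":0.14,"roll":0.069}, {"x":3.84,"y":-0.1,"z":0.15,"roll":0.07}, {"x":3.82,"y":-0.37,"z":0.14,"roll":0.069}, {"x":3.79,"y":-0.63,"z":0.15,"roll":0.07}, {"x":3.73,"y":-0.9,"z":0.14,"roll":0.069}, {"x":3.66,"y":-1.15,"z":0.15,"roll":0.07}, {"x":3.57,"y":-1.41,"z":0.14,"roll":0.069}, {"x":3.47,"y":-1.65,"z":0.15,"roll":0.07},   ->  [0.5455 0.072  0.2   ] -86.62
```

Emit:
jog_arm(commands=[{"x":2.83,"y":2.6,"z":0.15,"roll":0.07},{"x":3.01,"y":2.39,"z":0.15,"roll":0.07},{"x":3.16,"y":2.18,"z":0.15,"roll":0.07},{"x":3.31,"y":1.95,"z":0.15,"roll":0.07},{"x":3.44,"y":1.71,"z":0.15,"roll":0.07},{"x":3.55,"y":1.47,"z":0.15,"roll":0.07},{"x":3.64,"y":1.22,"z":0.15,"roll":0.07},{"x":3.72,"y":0.96,"z":0.15,"roll":0.07},{"x":3.78,"y":0.69,"z":0.15,"roll":0.07},{"x":3.82,"y":0.43,"z":0.15,"roll":0.07},{"x":3.84,"y":0.16,"z":0.15,"roll":0.07},{"x":3.84,"y":-0.1,"z":0.15,"roll":0.07}], gripper=8.76)

```text
clock: 3.1
tool_pos: [0.4213, 0.2642, 0.2089]
orientation: [-180.0, 0.0, -62.9]
force: [1.5, 1.1, -0.9]
opening: 0.0873
```

Emit:
jog_arm(commands=[{"x":3.82,"y":-0.37,"z":0.14,"roll":0.07},{"x":3.79,"y":-0.63,"z":0.15,"roll":0.07},{"x":3.73,"y":-0.9,"z":0.14,"roll":0.07},{"x":3.66,"y":-1.15,"z":0.15,"roll":0.07},{"x":3.57,"y":-1.41,"z":0.14,"roll":0.07},{"x":3.47,"y":-1.65,"z":0.15,"roll":0.07},{"z":0},{"z":0}])

```text
validation failed for argument at $.co...
```

```bash
python3 -c "
from h import *
print(ctrl.get_obs()['joint_pos'].round(1))
plan([(.5455,.072,.2,-86.6,1),(.5455,.072,.010,-86.6,6)])"
```

```text
[ 54.8   4.4 -22.8   0.  -62.8 -27.7]
now 3.1 [0.4213 0.2642 0.2089] [-1.7995e+02  2.0000e-02 -6.2930e+01] F [ 1.5  1.1 -0.9] open 0.0873
{"x":22.77,"y":-2.32,"z":0.89,"roll":0.413},   ->  [0.5455 0.072  0.2   ] -86.6
{"x":0,"y":0,"z":3.17,"roll":0}, {"x":0,"y":0,"z":3.17,"roll":0}, {"x":0,"y":0,"z":3.16,"roll":0}, {"x":0,"y":0,"z":3.17,"roll":0}, {"x":0,"y":0,"z":3.16,"roll":0}, {"x":0,"y":0,"z":3.17,"roll":0},   ->  [0.5455 0.072  0.01  ] -86.6
```

Emit:
jog_arm(commands=[{"x":3.82,"y":-0.37,"z":0.14,"roll":0.07},{"x":3.79,"y":-0.63,"z":0.15,"roll":0.07},{"x":3.73,"y":-0.9,"z":0.14,"roll":0.07},{"x":3.66,"y":-1.15,"z":0.15,"roll":0.07},{"x":3.57,"y":-1.41,"z":0.14,"roll":0.07},{"x":3.47,"y":-1.65,"z":0.15,"roll":0.07},{"x":0,"y":0,"z":0,"roll":0},{"x":0,"y":0,"z":0,"roll":0}])

```text
clock: 3.9
tool_pos: [0.5451, 0.0708, 0.1996]
orientation: [180.0, -0.0, -87.0]
force: [0.3, 0.3, -0.9]
opening: 0.0878
```

```bash
cat >> h.py <<'E'
def pot(n="scene"):
    s=snap(n); c=cam(s)
    for e in ctrl.regions_of(n,"pot_c")[:3]:
        m=e["mask"];mm=cv2.moments(m.astype(np.uint8),True)
        if mm['m00']<20: continue
        t=np.array([mm['m10'],mm['m01']])/mm['m00'];a=np.linspace(0,2*np.pi,40)
        def f(v):
            b=np.c_[v[0]+.029*np.cos(a),v[1]+.029*np.sin(a)]
            h=hullsig(c,np.r_[np.c_[b,0*a],np.c_[b,0*a+.042]]);M=cv2.moments(h.reshape(-1,1,2));return np.array([M['m10'],M['m01']])/M['m00']-t
        print("pot",n,round(e["confidence"],2),int(mm['m00']),t.round(1),least_squares(f,[.54,.07],diff_step=1e-4).x.round(4))
E
python3 -c "
from h import *
print(ctrl.get_obs()['joint_pos'].round(1))
snap('scene','s1');pot()
plan([(.5455,.072,.2,-86.6,1),(.5455,.072,.012,-86.6,6)])"
```

```text
[ 27.8   9.9 -17.5  -0.  -62.6 -24.8]
pot scene 0.77 305 [267.4 224.2] [0.5453 0.0744]
pot scene 0.58 645 [295.5 282.7] [0.6545 0.2665]
now 4.05 [0.5447 0.0723 0.2   ] [-1.7999e+02  1.0000e-02 -8.6770e+01] F [-0.8  1.3  0.8] open 0.0875
{"x":0.04,"y":-0.08,"z":0,"roll":-0.003},   ->  [0.5455 0.072  0.2   ] -86.6
{"x":-0,"y":-0,"z":3.13,"roll":0}, {"x":-0,"y":-0,"z":3.13,"roll":0}, {"x":-0,"y":-0,"z":3.14,"roll":0}, {"x":-0,"y":-0,"z":3.13,"roll":0}, {"x":-0,"y":-0,"z":3.14,"roll":0}, {"x":-0,"y":-0,"z":3.13,"roll":0},   ->  [0.5455 0.072  0.012 ] -86.6
```

View pics/s1.png

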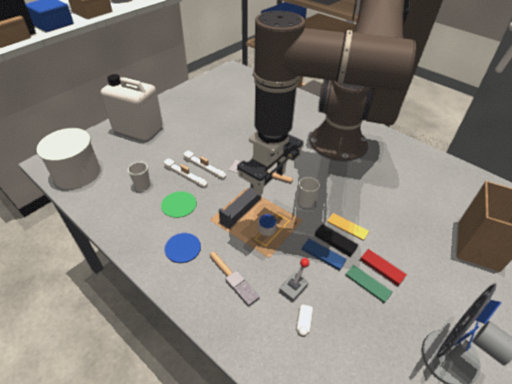

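The gripper hangs above the pot, which is still at (267,224). Descending to grip it.

Emit:
jog_arm(commands=[{"x":0,"y":-0.05,"z":3.7,"roll":0},{"x":0,"y":0,"z":3.7,"roll":0},{"x":0,"y":0,"z":3.7,"roll":0},{"x":0,"y":0,"z":3.7,"roll":0},{"x":0,"y":0,"z":3.0,"roll":0},{"x":0,"y":0,"z":1.0,"roll":0},{"x":0,"y":0,"z":0,"roll":0}])

```text
clock: 4.75
tool_pos: [0.5446, 0.0721, 0.011]
orientation: [179.9, -0.1, -86.8]
force: [0.2, 0.0, -0.1]
opening: 0.0875
```

Emit:
jog_arm(commands=[{"x":0,"y":0,"z":0,"roll":0},{"x":0,"y":0,"z":0,"roll":0},{"x":0,"y":0,"z":0,"roll":0},{"x":0,"y":0,"z":0,"roll":0},{"x":0,"y":0,"z":0,"roll":0},{"x":0,"y":0,"z":0,"roll":0},{"x":0,"y":0,"z":0,"roll":0}], gripper=5)

```text
clock: 5.45
tool_pos: [0.5463, 0.072, 0.0128]
orientation: [-179.9, 0.0, -86.8]
force: [-0.9, 0.3, 7.4]
opening: 0.0575
```

Emit:
jog_arm(commands=[{"x":0,"y":0,"z":-2,"roll":0},{"x":0,"y":0,"z":-4,"roll":0},{"x":0,"y":0,"z":-4,"roll":0},{"x":0,"y":0,"z":-4,"roll":0},{"x":0,"y":0,"z":0,"roll":0}])

```text
clock: 5.95
tool_pos: [0.5485, 0.0726, 0.1577]
orientation: [-179.5, 0.2, -86.8]
force: [0.6, 0.8, -0.8]
opening: 0.0578
```

```bash
python3 -c "
from h import *
plan([(.665,-.218,.15,-86.8,9),(.665,-.218,.016,-86.8,5)])"
```

```text
now 5.95 [0.5485 0.0726 0.1577] [-1.7947e+02  1.5000e-01 -8.6800e+01] F [ 0.6  0.8 -0.8] open 0.0578
{"x":3.3,"y":-1.11,"z":0.09,"roll":0}, {"x":3.3,"y":-1.11,"z":0.09,"roll":0}, {"x":3.3,"y":-1.11,"z":0.08,"roll":0}, {"x":3.29,"y":-1.11,"z":0.09,"roll":0}, {"x":3.3,"y":-1.11,"z":0.08,"roll":0}, {"x":3.29,"y":-1.11,"z":0.09,"roll":0}, {"x":3.3,"y":-1.12,"z":0.08,"roll":0}, {"x":3.29,"y":-1.11,"z":0.09,"roll":0}, {"x":3.3,"y":-1.12,"z":0.08,"roll":0},   ->  [ 0.665 -0.218  0.15 ] -86.8
{"x":-0,"y":0,"z":2.68,"roll":0}, {"x":-0,"y":0,"z":2.68,"roll":0}, {"x":-0,"y":0,"z":2.68,"roll":0}, {"x":-0,"y":0,"z":2.68,"roll":0}, {"x":-0,"y":0,"z":2.68,"roll":0},   ->  [ 0.665 -0.218  0.016] -86.8
```

Emit:
jog_arm(commands=[{"x":3.3,"y":-1.15,"z":0,"roll":0},{"x":3.3,"y":-1.15,"z":0,"roll":0},{"x":3.3,"y":-1.15,"z":0,"roll":0},{"x":3.3,"y":-1.15,"z":0,"roll":0},{"x":3.3,"y":-1.15,"z":0,"roll":0},{"x":3.3,"y":-1.15,"z":0,"roll":0},{"x":3.3,"y":-1.15,"z":0,"roll":0},{"x":3.3,"y":-1.15,"z":0,"roll":0},{"x":3.3,"y":-1.15,"z":0,"roll":0},{"x":0,"y":0,"z":0,"roll":0},{"x":0,"y":0,"z":0,"roll":0},{"x":0,"y":0,"z":0,"roll":0}])

```text
clock: 7.15
tool_pos: [0.6646, -0.2187, 0.1512]
orientation: [179.9, 0.0, -86.9]
force: [0.0, 0.6, -1.0]
opening: 0.0572
```

```bash
python3 -c "
from h import *
snap('scene','s2')
plan([(.665,-.218,.15,-86.8,1),(.665,-.218,.016,-86.8,5)])"
```

```text
now 7.2 [ 0.6647 -0.2184  0.1516] [ 1.7996e+02  2.0000e-02 -8.6820e+01] F [-0.3 -0.5 -1.2] open 0.0575
{"x":-0.04,"y":-0.03,"z":0.16,"roll":-0},   ->  [ 0.665 -0.218  0.15 ] -86.82
{"x":-0,"y":0,"z":2.68,"roll":-0}, {"x":-0,"y":0,"z":2.68,"roll":-0}, {"x":-0,"y":0,"z":2.68,"roll":-0}, {"x":-0,"y":0,"z":2.68,"roll":-0}, {"x":-0,"y":0,"z":2.68,"roll":-0},   ->  [ 0.665 -0.218  0.016] -86.82
```

View pics/s2.png

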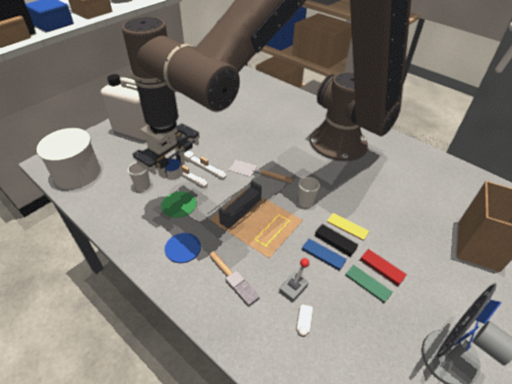

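Pot is held above the mat (cap at (175,165)). Lowering it.

Emit:
jog_arm(commands=[{"x":0,"y":0,"z":4,"roll":0},{"x":0,"y":0,"z":4,"roll":0},{"x":0,"y":0,"z":3.5,"roll":0},{"x":0,"y":0,"z":1.3,"roll":0},{"x":0,"y":0,"z":0.6,"roll":0},{"x":0,"y":0,"z":0.2,"roll":0},{"x":0,"y":0,"z":0,"roll":0}])

```text
clock: 7.9
tool_pos: [0.6663, -0.2191, 0.0176]
orientation: [-179.9, -0.0, -86.8]
force: [0.9, 0.1, -1.2]
opening: 0.0573
```

Emit:
jog_arm(commands=[{"x":0,"y":0,"z":0.1,"roll":0},{"x":0,"y":0,"z":0,"roll":0},{"x":0,"y":0,"z":0,"roll":0}])

```text
clock: 8.2
tool_pos: [0.6658, -0.2193, 0.016]
orientation: [-179.9, -0.0, -86.8]
force: [-1.5, 1.0, 2.6]
opening: 0.0574
```

Emit:
jog_arm(commands=[{"x":0,"y":0,"z":0.1,"roll":0},{"x":0,"y":0,"z":0,"roll":0},{"x":0,"y":0,"z":0,"roll":0}])

```text
clock: 8.5
tool_pos: [0.6657, -0.2193, 0.0159]
orientation: [-179.9, -0.0, -86.8]
force: [-4.0, 1.9, 9.9]
opening: 0.0573
```

Emit:
jog_arm(commands=[{"x":0,"y":0,"z":0,"roll":0},{"x":0,"y":0,"z":0,"roll":0},{"x":0,"y":0,"z":0,"roll":0},{"x":0,"y":0,"z":0,"roll":0},{"x":0,"y":0,"z":-2,"roll":0},{"x":0,"y":0,"z":-4,"roll":0},{"x":0,"y":0,"z":-4,"roll":0},{"x":0,"y":0,"z":-4,"roll":0},{"x":0,"y":0,"z":-4,"roll":0},{"x":0,"y":0,"z":0,"roll":0}], gripper=7.6)

```text
clock: 9.5
tool_pos: [0.6683, -0.2202, 0.2012]
orientation: [-179.4, -0.2, -86.8]
force: [0.3, 0.3, 0.7]
opening: 0.0758
```

```bash
python3 -c "
from h import *
snap('scene','s3');pot('scene')
plan([(.45,-.05,.2,-86.8,9),(.4375,.4247,.2,-91,12)])"
```

```text
pot scene 0.8 303 [177.6 198.6] [ 0.6628 -0.2218]
now 9.65 [ 0.6648 -0.219   0.1935] [ 1.7999e+02  3.0000e-02 -8.6860e+01] F [-0.6  0.2 -0.7] open 0.0763
{"x":-2.01,"y":2.28,"z":-0.07,"roll":-0}, {"x":-2.01,"y":2.28,"z":-0.07,"roll":-0}, {"x":-2,"y":2.28,"z":-0.07,"roll":-0}, {"x":-2.01,"y":2.28,"z":-0.07,"roll":-0}, {"x":-2,"y":2.28,"z":-0.07,"roll":-0}, {"x":-2.01,"y":2.28,"z":-0.08,"roll":-0}, {"x":-2,"y":2.28,"z":-0.07,"roll":-0}, {"x":-2.01,"y":2.28,"z":-0.08,"roll":-0.001}, {"x":-2.01,"y":2.28,"z":-0.07,"roll":-0},   ->  [ 0.45   -0.0499  0.2   ] -86.8
{"x":-3.96,"y":-0.12,"z":-0,"roll":0.006}, {"x":-3.96,"y":-0.09,"z":-0,"roll":0.006}, {"x":-3.96,"y":-0.07,"z":-0,"roll":0.006}, {"x":-3.96,"y":-0.04,"z":-0,"roll":0.006}, {"x":-3.95,"y":-0.02,"z":-0,"roll":0.006}, {"x":-3.96,"y":0,"z":-0,"roll":0.006}, {"x":-3.95,"y":0.03,"z":-0,"roll":0.006}, {"x":-3.96,"y":0.05,"z":-0,"roll":0.006}, {"x":-3.95,"y":0.07,"z":-0,"roll":0.006}, {"x":-3.95,"y":0.1,"z":-0,"roll":0.006}, {"x":-3.96,"y":0.12,"z":-0,"roll":0.007}, {"x":-3.95,"y":0.14,"z":-0,"roll":0.006},   ->  [0.4375 0.4247 0.2   ] -90.99
```

View pics/s3.png

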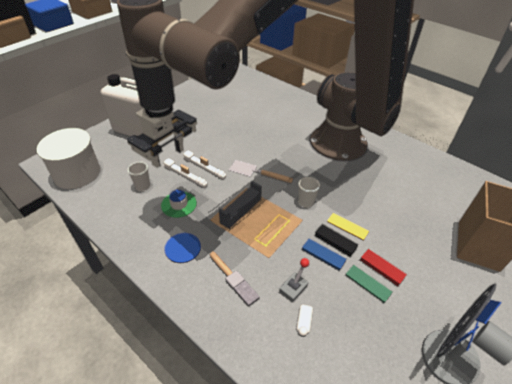

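```bash
python3 -c "
from h import *
plan([(.4375,.4247,.1,-91.3,18)])"
```

```text
now 9.65 [ 0.6648 -0.219   0.1935] [ 1.7999e+02  3.0000e-02 -8.6860e+01] F [-0.6  0.2 -0.7] open 0.0763
{"x":-3.64,"y":1.07,"z":0.52,"roll":0.004}, {"x":-3.64,"y":1.08,"z":0.52,"roll":0.004}, {"x":-3.63,"y":1.09,"z":0.52,"roll":0.004}, {"x":-3.63,"y":1.11,"z":0.52,"roll":0.004}, {"x":-3.62,"y":1.12,"z":0.52,"roll":0.004}, {"x":-3.62,"y":1.14,"z":0.52,"roll":0.004}, {"x":-3.61,"y":1.15,"z":0.52,"roll":0.004}, {"x":-3.61,"y":1.17,"z":0.52,"roll":0.004}, {"x":-3.6,"y":1.18,"z":0.52,"roll":0.005}, {"x":-3.6,"y":1.2,"z":0.52,"roll":0.004}, {"x":-3.59,"y":1.21,"z":0.52,"roll":0.005}, {"x":-3.59,"y":1.23,"z":0.52,"roll":0.004}, {"x":-3.58,"y":1.25,"z":0.52,"roll":0.005}, {"x":-3.58,"y":1.26,"z":0.52,"roll":0.004}, {"x":-3.57,"y":1.28,"z":0.52,"roll":0.005}, {"x":-3.56,"y":1.3,"z":0.52,"roll":0.004}, {"x":-3.56,"y":1.31,"z":0.51,"roll":0.005}, {"x":-3.55,"y":1.32,"z":0.52,"roll":0.004},   ->  [0.4375 0.4247 0.1   ] -91.27
```

Emit:
jog_arm(commands=[{"x":-3.64,"y":1.07,"z":0.4,"roll":0.004},{"x":-3.64,"y":1.08,"z":0.4,"roll":0.004},{"x":-3.63,"y":1.09,"z":0.4,"roll":0.004},{"x":-3.63,"y":1.11,"z":0.4,"roll":0.004},{"x":-3.62,"y":1.12,"z":0.4,"roll":0.004},{"x":-3.62,"y":1.14,"z":0.4,"roll":0.004},{"x":-3.61,"y":1.15,"z":0.4,"roll":0.004},{"x":-3.61,"y":1.17,"z":0.4,"roll":0.004},{"x":-3.6,"y":1.18,"z":0.4,"roll":0.005},{"x":-3.6,"y":1.2,"z":0.4,"roll":0.004},{"x":-3.59,"y":1.21,"z":0.4,"roll":0.005},{"x":-3.59,"y":1.23,"z":0.4,"roll":0.004}], gripper=5.4)

```text
clock: 10.85
tool_pos: [0.512, 0.2107, 0.1442]
orientation: [179.9, -0.1, -89.7]
force: [1.6, -0.5, -1.0]
opening: 0.0544
```

Emit:
jog_arm(commands=[{"x":-3.58,"y":1.25,"z":0.5,"roll":0.005},{"x":-3.58,"y":1.26,"z":0.5,"roll":0.004},{"x":-3.57,"y":1.28,"z":0.5,"roll":0.005},{"x":-3.56,"y":1.3,"z":0.5,"roll":0.004},{"x":-3.56,"y":1.31,"z":0.5,"roll":0.005},{"x":-3.55,"y":1.32,"z":0.5,"roll":0.004},{"x":0,"y":0,"z":0,"roll":0},{"x":0,"y":0,"z":0,"roll":0},{"x":0,"y":0,"z":0,"roll":0}])

```text
clock: 11.75
tool_pos: [0.4374, 0.4234, 0.1148]
orientation: [179.9, -0.1, -91.3]
force: [-0.6, -0.3, -0.5]
opening: 0.0539
```

```bash
python3 -c "
from h import *
s=snap('scene','s4')
c=cam(s);r=ctrl.regions_of('scene','plate_20_c')
for e in r[:2]:
  x,f=fitbox([(c,e['mask'])],.13,.042,0,.02,[.438,.424,-1.59]);print(e['confidence'],e['mask'].sum(),x)
plan([(.4375,.4247,.1,-91.3,1)])"
```

```text
0.65 704 [ 0.4365096   0.4234547  -1.61077103]
now 11.85 [0.4379 0.4233 0.1155] [ 1.7997e+02 -4.0000e-02 -9.1320e+01] F [ 0.3 -0.5  0.5] open 0.0541
{"x":-0.14,"y":0.05,"z":1.55,"roll":-0},   ->  [0.4375 0.4247 0.1   ] -91.32
```

View pics/s4.png

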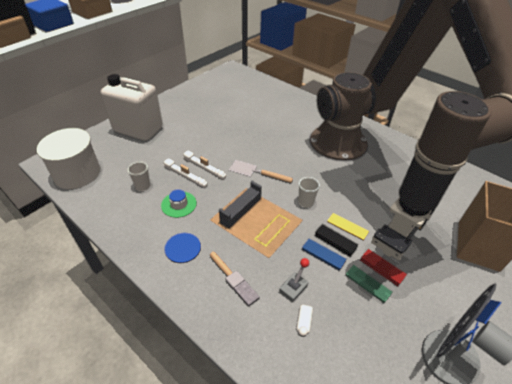

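Pot stands on the mat (178,198); the gripper is above the red plate (385,265). Grasping.

Emit:
jog_arm(commands=[{"x":-0.1,"y":0.05,"z":3.6,"roll":0},{"x":0,"y":0,"z":3.6,"roll":0},{"x":0,"y":0,"z":2.9,"roll":0},{"x":0,"y":0,"z":1.0,"roll":0},{"x":0,"y":0,"z":0,"roll":0},{"x":0,"y":0,"z":0,"roll":0}])

```text
clock: 12.45
tool_pos: [0.438, 0.4259, 0.0061]
orientation: [-179.9, 0.1, -91.3]
force: [0.2, 0.6, 0.5]
opening: 0.0539
```

Emit:
jog_arm(commands=[{"x":0,"y":0,"z":0,"roll":0},{"x":0,"y":0,"z":0,"roll":0},{"x":0,"y":0,"z":0,"roll":0},{"x":0,"y":0,"z":0,"roll":0},{"x":0,"y":0,"z":0,"roll":0},{"x":0,"y":0,"z":0,"roll":0},{"x":0,"y":0,"z":0,"roll":0}], gripper=3.2)

```text
clock: 13.15
tool_pos: [0.4377, 0.4262, 0.0064]
orientation: [-179.9, 0.1, -91.2]
force: [-2.1, -0.1, 6.1]
opening: 0.0415
```

Emit:
jog_arm(commands=[{"x":0,"y":0,"z":-2,"roll":0},{"x":0,"y":0,"z":-4,"roll":0},{"x":0,"y":0,"z":-4,"roll":0},{"x":0,"y":0,"z":-3,"roll":0},{"x":0,"y":0,"z":0,"roll":0},{"x":0,"y":0,"z":0,"roll":0}])

```text
clock: 13.75
tool_pos: [0.4372, 0.4257, 0.1359]
orientation: [-180.0, 0.1, -91.3]
force: [-0.3, -0.3, -1.0]
opening: 0.042
```

```bash
python3 -c "
from h import *
s=snap('scene','s5')
plan([(.5375,.089,.12,3.4,14)])"
```

```text
now 13.8 [0.4368 0.4251 0.1347] [ 1.7997e+02  1.0000e-02 -9.1270e+01] F [ 0.6 -0.4 -1.8] open 0.0415
{"x":2.38,"y":-0.77,"z":0.1,"roll":-0.118}, {"x":2.46,"y":-0.49,"z":0.11,"roll":-0.118}, {"x":2.5,"y":-0.19,"z":0.1,"roll":-0.118}, {"x":2.5,"y":0.1,"z":0.11,"roll":-0.118}, {"x":2.48,"y":0.4,"z":0.1,"roll":-0.118}, {"x":2.41,"y":0.68,"z":0.11,"roll":-0.118}, {"x":2.31,"y":0.96,"z":0.1,"roll":-0.118}, {"x":2.18,"y":1.23,"z":0.11,"roll":-0.118}, {"x":2.03,"y":1.48,"z":0.1,"roll":-0.118}, {"x":1.84,"y":1.71,"z":0.11,"roll":-0.118}, {"x":1.62,"y":1.91,"z":0.1,"roll":-0.118}, {"x":1.39,"y":2.09,"z":0.11,"roll":-0.118}, {"x":1.13,"y":2.24,"z":0.1,"roll":-0.118}, {"x":0.86,"y":2.35,"z":0.11,"roll":-0.118},   ->  [0.5375 0.089  0.12  ] 3.38
```

View pics/s5.png

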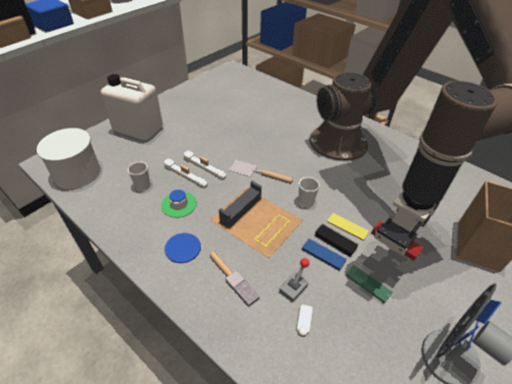

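Red plate held (400,240). Carrying it to the pad.

Emit:
jog_arm(commands=[{"x":2.38,"y":-0.77,"z":0,"roll":-0.118},{"x":2.46,"y":-0.49,"z":0,"roll":-0.118},{"x":2.5,"y":-0.19,"z":0,"roll":-0.118},{"x":2.5,"y":0.1,"z":0,"roll":-0.118},{"x":2.48,"y":0.4,"z":0,"roll":-0.118},{"x":2.41,"y":0.68,"z":0,"roll":-0.118},{"x":2.31,"y":0.96,"z":0,"roll":-0.118},{"x":2.18,"y":1.23,"z":0,"roll":-0.118},{"x":2.03,"y":1.48,"z":0,"roll":-0.118},{"x":1.84,"y":1.71,"z":0,"roll":-0.118},{"x":1.62,"y":1.91,"z":0,"roll":-0.118},{"x":1.39,"y":2.09,"z":0,"roll":-0.118}])

```text
clock: 15.0
tool_pos: [0.523, 0.1359, 0.1334]
orientation: [179.9, 0.1, -9.9]
force: [-0.2, 0.0, -0.9]
opening: 0.0416
```

Emit:
jog_arm(commands=[{"x":1.13,"y":2.24,"z":0,"roll":-0.118},{"x":0.86,"y":2.35,"z":0,"roll":-0.118},{"x":0,"y":0,"z":3,"roll":0},{"x":0,"y":0,"z":3,"roll":0},{"x":0,"y":0,"z":2,"roll":0},{"x":0,"y":0,"z":0,"roll":0},{"x":0,"y":0,"z":0,"roll":0},{"x":0,"y":0,"z":0,"roll":0}])

```text
clock: 15.8
tool_pos: [0.5386, 0.0897, 0.0557]
orientation: [-180.0, -0.1, 3.4]
force: [-0.3, -1.4, -0.8]
opening: 0.0417
```

```bash
cat >> h.py <<'E'
def ccrop(s,fn,xyz,w=.14,scale=None):
    c=cam(s);u=proj(c,[xyz])[0];k=int(w*c[0][0,0]/np.linalg.norm(c[2]-xyz))
    x0,y0=max(0,int(u[0])-k),max(0,int(u[1])-k)
    im=cv2.cvtColor(s["image"][y0:int(u[1])+k,x0:int(u[0])+k],cv2.COLOR_RGB2BGR);f=560/max(im.shape[:2])
    cv2.imwrite(f"pics/{fn}.png",cv2.resize(im,None,fx=f,fy=f,interpolation=cv2.INTER_CUBIC));print("crop",fn,x0,y0,"x",round(f,2))
E
python3 -c "
from h import *
s=snap('scene');ccrop(s,'s6',np.array([.54,.05,.03]))
t=snap('top');ccrop(t,'t6',np.array([.54,.05,.03]))
plan([(.5365,.089,.0065,3.4,1)])"
```

```text
crop s6 219 174 x 6.51
crop t6 198 145 x 6.36
now 15.9 [0.5387 0.0898 0.056 ] [-1.7996e+02 -1.0000e-01  3.4100e+00] F [ 0.5 -0.1 -0.8] open 0.042
{"x":-0.23,"y":0.06,"z":4.95,"roll":0},   ->  [0.5365 0.089  0.0065] 3.41
```

View pics/s6.png

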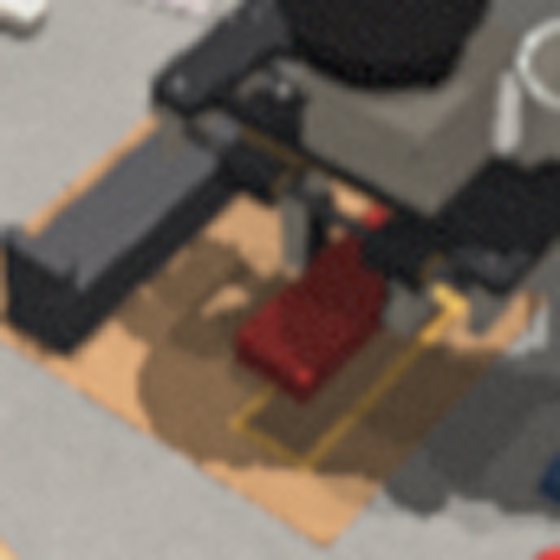

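View pics/t6.png

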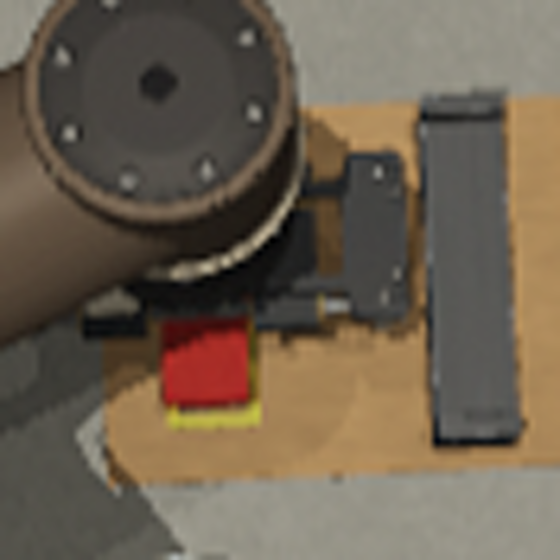

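Plate parallel to and above the outline in both views. Lowering.

Emit:
jog_arm(commands=[{"x":-0.15,"y":0.06,"z":2.5,"roll":0},{"x":0,"y":0,"z":1.6,"roll":0},{"x":0,"y":0,"z":0.6,"roll":0},{"x":0,"y":0,"z":0.2,"roll":0},{"x":0,"y":0,"z":0.1,"roll":0},{"x":0,"y":0,"z":0,"roll":0},{"x":0,"y":0,"z":0,"roll":0}])

```text
clock: 16.6
tool_pos: [0.5366, 0.0887, 0.0063]
orientation: [-180.0, -0.0, 3.4]
force: [-3.2, -0.2, 5.0]
opening: 0.0417
```

```bash
python3 -c "
from h import *
s=snap('scene');ccrop(s,'s7',np.array([.54,.05,.03]))
plan([(.5365,.089,.0065,3.4,1)])"
```

```text
crop s7 219 174 x 6.51
now 16.65 [0.5366 0.0886 0.0063] [-1.7999e+02 -3.0000e-02  3.4000e+00] F [-3.9 -1.1  4.4] open 0.0421
{"x":-0.01,"y":-0.04,"z":-0.02,"roll":0},   ->  [0.5365 0.089  0.0065] 3.4
```

View pics/s7.png

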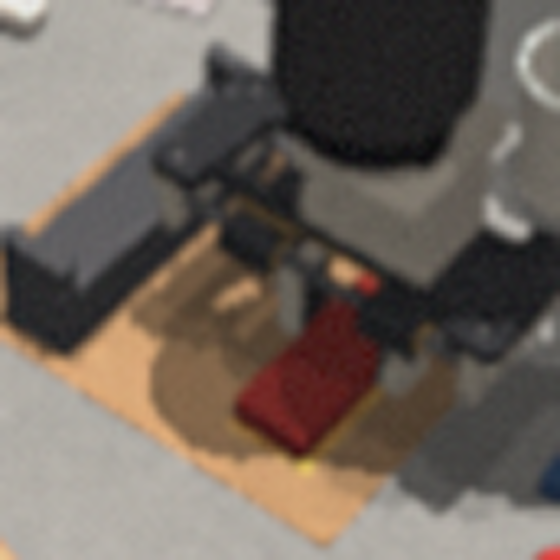

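Plate is down (4–5 N contact) inside the outline. Releasing to 5.4 cm and lifting.

Emit:
jog_arm(commands=[{"x":0,"y":0,"z":0,"roll":0},{"x":0,"y":0,"z":0,"roll":0},{"x":0,"y":0,"z":0,"roll":0},{"x":0,"y":0,"z":0,"roll":0},{"x":0,"y":0,"z":-2,"roll":0},{"x":0,"y":0,"z":-4,"roll":0},{"x":0,"y":0,"z":-4,"roll":0},{"x":0,"y":0,"z":-3,"roll":0},{"x":0,"y":0,"z":0,"roll":0},{"x":0,"y":0,"z":0,"roll":0}], gripper=5.4)

```text
clock: 17.65
tool_pos: [0.5368, 0.0889, 0.1355]
orientation: [-179.9, -0.1, 3.4]
force: [-1.0, 0.4, -2.0]
opening: 0.054
```

```bash
python3 -c "
from h import *
plan([(.445,.265,.12,-88,14)])"
```

```text
now 17.65 [0.5368 0.0889 0.1355] [-1.7994e+02 -9.0000e-02  3.3800e+00] F [-1.   0.4 -2. ] open 0.054
{"x":-0.58,"y":-1.29,"z":0.11,"roll":0.114}, {"x":-0.72,"y":-1.22,"z":0.11,"roll":0.114}, {"x":-0.86,"y":-1.13,"z":0.11,"roll":0.114}, {"x":-0.98,"y":-1.03,"z":0.11,"roll":0.114}, {"x":-1.09,"y":-0.91,"z":0.11,"roll":0.114}, {"x":-1.19,"y":-0.78,"z":0.11,"roll":0.114}, {"x":-1.27,"y":-0.64,"z":0.11,"roll":0.114}, {"x":-1.33,"y":-0.49,"z":0.11,"roll":0.114}, {"x":-1.38,"y":-0.33,"z":0.11,"roll":0.114}, {"x":-1.41,"y":-0.17,"z":0.11,"roll":0.114}, {"x":-1.42,"y":-0.01,"z":0.11,"roll":0.114}, {"x":-1.41,"y":0.15,"z":0.11,"roll":0.114}, {"x":-1.38,"y":0.31,"z":0.12,"roll":0.113}, {"x":-1.34,"y":0.46,"z":0.11,"roll":0.114},   ->  [0.445 0.265 0.12 ] -88.01
```

Emit:
jog_arm(commands=[{"x":-0.58,"y":-1.29,"z":0.1,"roll":0.114},{"x":-0.72,"y":-1.22,"z":0.1,"roll":0.114},{"x":-0.86,"y":-1.13,"z":0.1,"roll":0.114},{"x":-0.98,"y":-1.03,"z":0.1,"roll":0.114},{"x":-1.09,"y":-0.91,"z":0.1,"roll":0.114},{"x":-1.19,"y":-0.78,"z":0.1,"roll":0.114},{"x":-1.27,"y":-0.64,"z":0.1,"roll":0.114},{"x":-1.33,"y":-0.49,"z":0.1,"roll":0.114},{"x":-1.38,"y":-0.33,"z":0.1,"roll":0.114},{"x":-1.41,"y":-0.17,"z":0.1,"roll":0.114},{"x":-1.42,"y":-0.01,"z":0.1,"roll":0.114},{"x":-1.41,"y":0.15,"z":0.1,"roll":0.114}], gripper=5.0)

```text
clock: 18.85
tool_pos: [0.4568, 0.2395, 0.1213]
orientation: [179.9, -0.1, -75.3]
force: [0.2, -1.0, 0.0]
opening: 0.0504
```

Emit:
jog_arm(commands=[{"x":-1.38,"y":0.31,"z":0.1,"roll":0.114},{"x":-1.34,"y":0.46,"z":0.1,"roll":0.114},{"x":0,"y":0,"z":3,"roll":0},{"x":0,"y":0,"z":2,"roll":0},{"x":0,"y":0,"z":0,"roll":0},{"x":0,"y":0,"z":0,"roll":0}])

```text
clock: 19.45
tool_pos: [0.4444, 0.2642, 0.0701]
orientation: [179.9, -0.1, -88.0]
force: [1.0, -0.2, 0.5]
opening: 0.0502
```

```bash
python3 -c "
from h import *
s=snap('scene');ccrop(s,'s8',np.array([.47,.27,.03]))
c=cam(s)
for q,h,x0 in(('plate_16_c',.016,[.513,.265,-1.5]),('plate_24_c',.024,[.446,.265,-1.53])):
  for e in ctrl.regions_of('scene',q)[:3]:
    x,f=fitbox([(c,e['mask'])],.13,.042,0,h,x0);print(q,e['confidence'],e['mask'].sum(),x)
ccrop(s,'s8b',np.array([.54,.06,.02]),.1)
plan([(.444,.265,.0055,-88,1)])"
```

```text
crop s8 288 196 x 6.22
plate_16_c 0.6 600 [ 0.51250032  0.26499885 -1.50117401]
plate_16_c 0.3 334 [ 0.65178114 -0.23522954 -2.03272656]
plate_24_c 0.64 571 [ 0.44874136  0.27186824 -1.43852691]
crop s8b 233 190 x 9.03
now 19.6 [0.4452 0.2651 0.0717] [-1.7995e+02  5.0000e-02 -8.8050e+01] F [0.3 0.2 0.2] open 0.0499
{"x":0.01,"y":0.13,"z":6.62,"roll":-0.001},   ->  [0.444  0.265  0.0055] -88.0
```

View pics/s8.png

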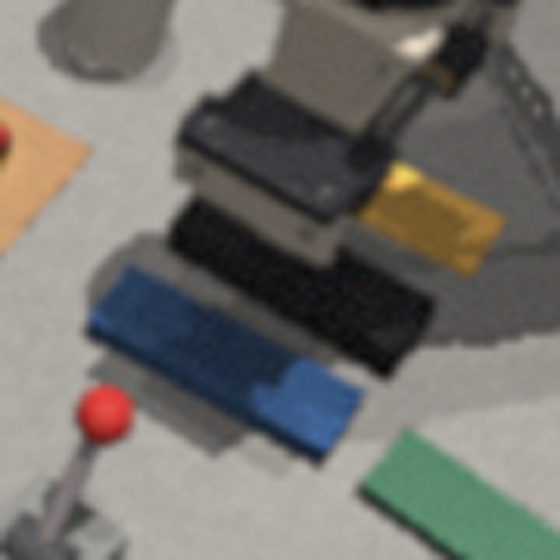

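View pics/s8b.png

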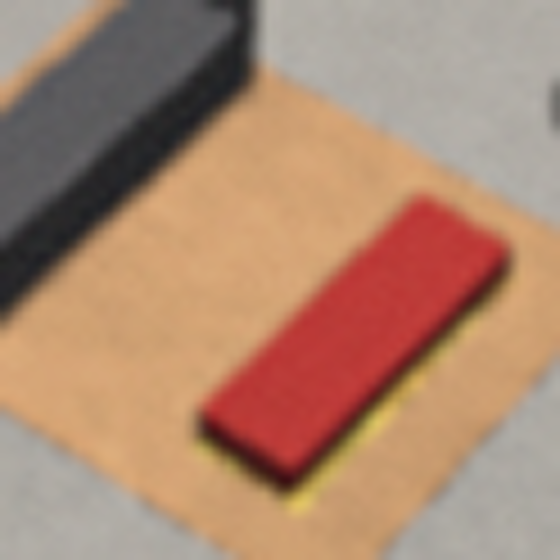

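Run:
```python
from h import *
import pickle
D=pickle.load(open("D.pkl","rb"))
for n in("top","scene"):
    c=cam(D[n]);im=D[n]["image"].astype(int)
    for nm,x0,h in(("black",[.446,.265,-1.535],.024),("blue",[.5127,.265,-1.49],.016)):
        roi=np.zeros(im.shape[:2],np.uint8);cv2.fillConvexPoly(roi,cv2.convexHull(proj(c,boxpts(*x0,.15,.062,0,h)).astype(np.int32)),1)
        bg=np.median(im[150:170,100:140] if n=="top" else im[200:220,370:400],axis=(0,1))
        if nm=="black":
            v=im.sum(2); ref=np.median(v[roi>0]) ; m=(roi>0)&(v<(bg.sum()+90)/2)
        else:
            d=im[...,2]-im[...,0]; m=(roi>0)&(d>30)
        x,f=fitbox([(c,m)],.13,.042,0,h,x0)
        hp=hullsig(c,boxpts(*x,.13,.042,0,h))
        print(n,nm,m.sum(),cv2.contourArea(hp),x.round(4),np.rad2deg(x[2]).round(2))
```

```text
top black 554 580.5123225715943 [ 0.4462  0.2656 -1.5321] -87.78
top blue 524 562.0330870954785 [ 0.5133  0.2672 -1.4722] -84.35
scene black 636 674.471167763928 [ 0.4467  0.267  -1.5299] -87.66
scene blue 548 642.4604853619821 [ 0.5103  0.2662 -1.4715] -84.31
```

Red sits inside the outline. The gap between black and blue is tight, so I'll grip black by its top, draw it 5 mm toward −x, then re-grip lower.

Emit:
jog_arm(commands=[{"x":0,"y":0,"z":2.6,"roll":0},{"x":0,"y":0,"z":2.0,"roll":0},{"x":0,"y":-0.05,"z":0.6,"roll":0},{"x":0,"y":0,"z":0,"roll":0},{"x":0,"y":0,"z":0,"roll":0}])

```text
clock: 20.1
tool_pos: [0.4458, 0.2653, 0.0199]
orientation: [-179.9, 0.1, -88.0]
force: [0.5, 0.4, 1.1]
opening: 0.0501
```

Emit:
jog_arm(commands=[{"x":0,"y":0,"z":0,"roll":0},{"x":0,"y":0,"z":0,"roll":0},{"x":0,"y":0,"z":0,"roll":0},{"x":0,"y":0,"z":0,"roll":0},{"x":0,"y":0,"z":0,"roll":0},{"x":0,"y":0,"z":0,"roll":0}], gripper=3.4)

```text
clock: 20.7
tool_pos: [0.4458, 0.2654, 0.0199]
orientation: [-179.9, 0.1, -88.0]
force: [-0.8, 0.1, 6.6]
opening: 0.0408
```

Emit:
jog_arm(commands=[{"x":0,"y":0,"z":-0.3,"roll":0},{"x":0,"y":0.3,"z":0,"roll":0},{"x":0,"y":0.3,"z":0,"roll":0},{"x":0,"y":0,"z":0,"roll":0},{"x":0,"y":0,"z":0.3,"roll":0},{"x":0,"y":0,"z":0,"roll":0}])

```text
clock: 21.3
tool_pos: [0.4392, 0.2648, 0.0197]
orientation: [-180.0, -0.0, -88.0]
force: [-5.3, -0.6, 14.0]
opening: 0.0417
```

Emit:
jog_arm(commands=[{"x":0,"y":0,"z":0,"roll":0},{"x":0,"y":0,"z":0,"roll":0},{"x":0,"y":0,"z":0,"roll":0},{"x":0,"y":0,"z":0,"roll":0},{"x":0,"y":0,"z":0.7,"roll":0},{"x":0,"y":0,"z":0.7,"roll":0},{"x":0,"y":0,"z":0,"roll":0},{"x":0,"y":0,"z":0,"roll":0}], gripper=4.9)

```text
clock: 22.1
tool_pos: [0.439, 0.2643, 0.0043]
orientation: [180.0, -0.1, -88.0]
force: [0.2, 0.5, 1.3]
opening: 0.0491
```

Emit:
jog_arm(commands=[{"x":0,"y":0,"z":0,"roll":0},{"x":0,"y":0,"z":0,"roll":0},{"x":0,"y":0,"z":0,"roll":0},{"x":0,"y":0,"z":0,"roll":0},{"x":0,"y":0,"z":0,"roll":0},{"x":0,"y":0,"z":0,"roll":0}], gripper=3.4)

```text
clock: 22.7
tool_pos: [0.4392, 0.2646, 0.0049]
orientation: [-180.0, 0.0, -88.1]
force: [1.2, -0.5, 0.7]
opening: 0.0417
```

Emit:
jog_arm(commands=[{"x":0,"y":0,"z":-2,"roll":0},{"x":0,"y":0,"z":-4,"roll":0},{"x":0,"y":0,"z":-4,"roll":0},{"x":0,"y":0,"z":-3,"roll":0},{"x":0,"y":0,"z":0,"roll":0},{"x":0,"y":0,"z":0,"roll":0}])

```text
clock: 23.3
tool_pos: [0.4392, 0.2648, 0.1354]
orientation: [-180.0, 0.1, -88.1]
force: [-0.4, 0.1, -1.7]
opening: 0.0419
```

```bash
python3 -c "
from h import *
s=snap('scene','s9')
plan([(.5375,.0885,.15,3.4,14)])"
```

```text
now 23.35 [0.4387 0.2642 0.1343] [179.96  -0.   -88.08] F [-1.1 -0.5 -1.3] open 0.0416
{"x":1.28,"y":-0.66,"z":-0.11,"roll":-0.114}, {"x":1.34,"y":-0.51,"z":-0.11,"roll":-0.114}, {"x":1.4,"y":-0.36,"z":-0.11,"roll":-0.114}, {"x":1.43,"y":-0.2,"z":-0.11,"roll":-0.114}, {"x":1.44,"y":-0.03,"z":-0.11,"roll":-0.114}, {"x":1.43,"y":0.13,"z":-0.11,"roll":-0.114}, {"x":1.41,"y":0.29,"z":-0.11,"roll":-0.114}, {"x":1.37,"y":0.45,"z":-0.11,"roll":-0.114}, {"x":1.31,"y":0.61,"z":-0.11,"roll":-0.114}, {"x":1.23,"y":0.75,"z":-0.12,"roll":-0.114}, {"x":1.13,"y":0.88,"z":-0.11,"roll":-0.114}, {"x":1.03,"y":1.01,"z":-0.12,"roll":-0.114}, {"x":0.9,"y":1.12,"z":-0.11,"roll":-0.114}, {"x":0.77,"y":1.21,"z":-0.12,"roll":-0.115},   ->  [0.5375 0.0885 0.15  ] 3.43
```

View pics/s9.png

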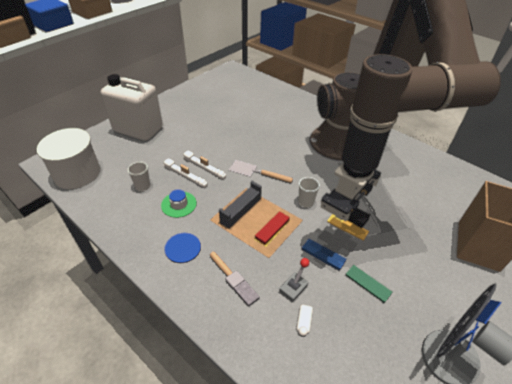

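Emit:
jog_arm(commands=[{"x":1.28,"y":-0.66,"z":-0.1,"roll":-0.114},{"x":1.34,"y":-0.51,"z":-0.1,"roll":-0.114},{"x":1.4,"y":-0.36,"z":-0.1,"roll":-0.114},{"x":1.43,"y":-0.2,"z":-0.1,"roll":-0.114},{"x":1.44,"y":-0.03,"z":-0.1,"roll":-0.114},{"x":1.43,"y":0.13,"z":-0.1,"roll":-0.114},{"x":1.41,"y":0.29,"z":-0.1,"roll":-0.114},{"x":1.37,"y":0.45,"z":-0.1,"roll":-0.114},{"x":1.31,"y":0.61,"z":-0.1,"roll":-0.114},{"x":1.23,"y":0.75,"z":-0.1,"roll":-0.114},{"x":1.13,"y":0.88,"z":-0.1,"roll":-0.114},{"x":1.03,"y":1.01,"z":-0.1,"roll":-0.114}])

```text
clock: 24.55
tool_pos: [0.5233, 0.113, 0.145]
orientation: [179.9, 0.2, -9.4]
force: [-0.3, -0.4, -1.2]
opening: 0.0416
```

Emit:
jog_arm(commands=[{"x":0.9,"y":1.12,"z":0,"roll":-0.114},{"x":0.77,"y":1.21,"z":0,"roll":-0.115},{"x":0.05,"y":0,"z":3,"roll":0},{"x":0,"y":0,"z":3,"roll":0},{"x":0,"y":0,"z":2,"roll":0},{"x":0,"y":0,"z":1,"roll":0},{"x":0,"y":0,"z":0,"roll":0},{"x":0,"y":0,"z":0,"roll":0}])

```text
clock: 25.35
tool_pos: [0.5387, 0.089, 0.0569]
orientation: [180.0, 0.0, 3.5]
force: [0.4, 0.7, -0.3]
opening: 0.0418
```

```bash
python3 -c "
from h import *
s=snap('scene');ccrop(s,'s10',np.array([.54,.05,.03]))
t=snap('top');ccrop(t,'t10',np.array([.54,.05,.03]))
plan([(.538,.0887,.0255,3.4,1)])"
```

```text
crop s10 219 174 x 6.51
crop t10 198 145 x 6.36
now 25.45 [0.5392 0.0893 0.0578] [-1.7997e+02 -8.0000e-02  3.4700e+00] F [-0.2 -0.4 -0.2] open 0.0418
{"x":-0.12,"y":0.05,"z":3.23,"roll":0.001},   ->  [0.538  0.0887 0.0255] 3.41
```

View pics/s10.png

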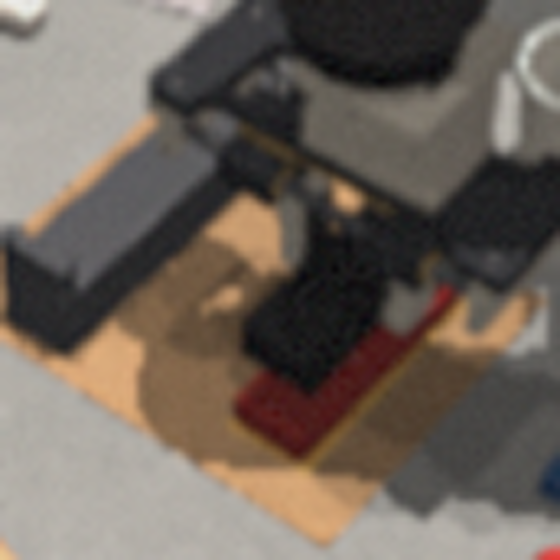

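View pics/t10.png

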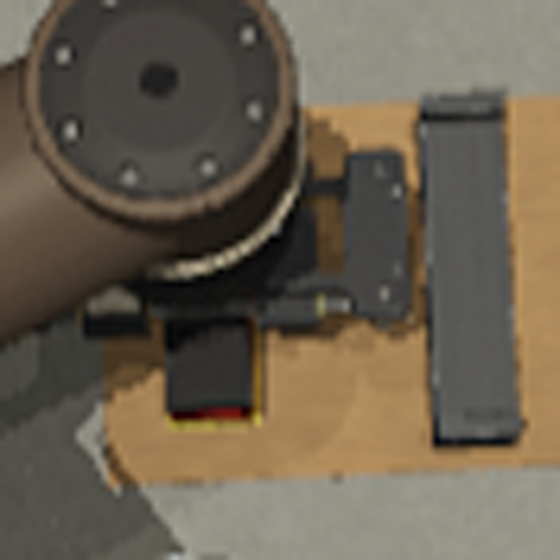

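Black plate is above red and parallel. Lowering.

Emit:
jog_arm(commands=[{"x":-0.1,"y":0.03,"z":1.5,"roll":0},{"x":0,"y":0,"z":1.0,"roll":0},{"x":0,"y":0,"z":0.5,"roll":0},{"x":0,"y":0,"z":0.2,"roll":0},{"x":0,"y":0,"z":0.1,"roll":0},{"x":0,"y":0,"z":0,"roll":0},{"x":0,"y":0,"z":0,"roll":0}])

```text
clock: 26.15
tool_pos: [0.5374, 0.0885, 0.0249]
orientation: [180.0, -0.0, 3.5]
force: [-3.9, -0.5, 8.3]
opening: 0.0419
```

Emit:
jog_arm(commands=[{"x":0,"y":0,"z":0,"roll":0},{"x":0,"y":0,"z":0,"roll":0},{"x":0,"y":0,"z":0,"roll":0},{"x":0,"y":0,"z":0,"roll":0},{"x":0,"y":0,"z":-2,"roll":0},{"x":0,"y":0,"z":-4,"roll":0},{"x":0,"y":0,"z":-4,"roll":0},{"x":0,"y":0,"z":-4,"roll":0},{"x":0,"y":0,"z":-3,"roll":0},{"x":0,"y":0,"z":0,"roll":0}], gripper=5.4)

```text
clock: 27.15
tool_pos: [0.54, 0.0895, 0.1988]
orientation: [-179.9, -0.5, 3.5]
force: [-0.1, -0.2, 0.2]
opening: 0.0539
```

Emit:
jog_arm(commands=[{"x":-3.5,"y":2,"z":0,"roll":0.12},{"x":-3.5,"y":2,"z":0,"roll":0.12},{"x":0,"y":3,"z":0,"roll":0.12},{"x":0,"y":3,"z":0,"roll":0.12},{"x":0,"y":3,"z":0,"roll":0.12},{"x":0,"y":0,"z":0,"roll":0}])

```text
clock: 27.75
tool_pos: [0.4393, -0.039, 0.1933]
orientation: [180.0, 0.1, -31.3]
force: [1.7, 1.9, 0.2]
opening: 0.054
```

```bash
python3 -c "
from h import *
s=snap('scene','s11');ccrop(s,'s11b',np.array([.54,.03,.03]))
s=snap('top','t11');ccrop(s,'t11b',np.array([.54,-.15,.03]),.3)
print(ctrl.get_obs()['joint_pos'])
plan([(.5,.0,.2,3.4,1)])"
```

```text
crop s11b 214 171 x 6.51
crop t11b 211 96 x 2.98
[ 2.08341858e+01 -4.20424037e-01 -2.99750556e+01 -5.35673219e-03
 -6.04405184e+01  3.82195715e+01]
now 27.85 [ 0.441  -0.0374  0.1937] [-179.99    0.    -30.95] F [ 0.3 -0.5 -1.2] open 0.0537
{"x":3.14,"y":-6.24,"z":-0.63,"roll":-0.6},   ->  [0.5 0.  0.2] 3.43
```

View pics/s11b.png

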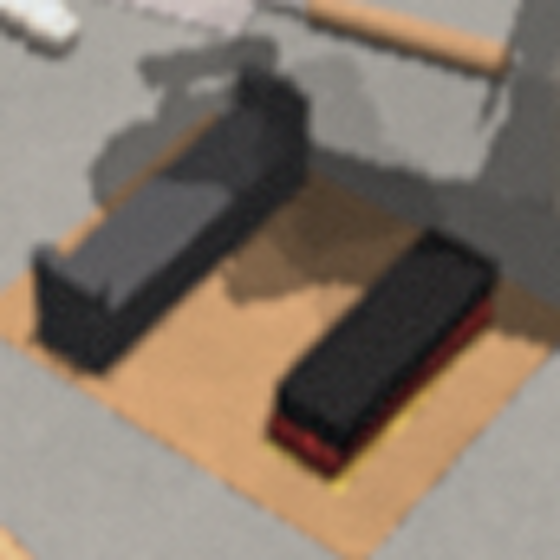

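View pics/t11.png

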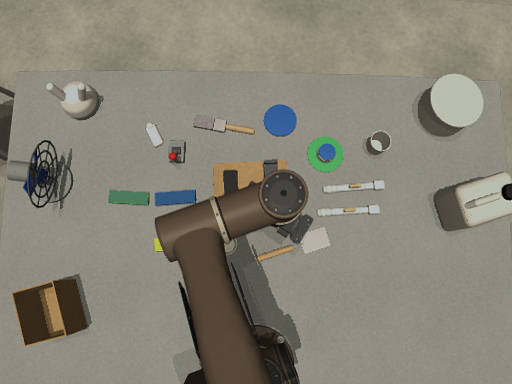

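View pics/s11.png

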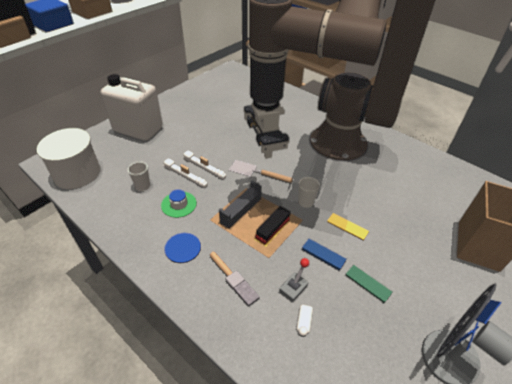

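Stack (black on red) is square in the outline. Both casts are visible in the top view, at (353,187) and (348,211). Measuring them by fitting the full cast model.

```bash
cat >> h.py <<'E'
from scipy.optimize import minimize
def legparts(v,z=0.):
    x,y,a=v; ca,sa=np.cos(a),np.sin(a)
    def b(cx,L,W,z0,z1): return boxpts(x+ca*cx,y+sa*cx,a,L,W,z+z0,z+z1)
    return [b(-.018,.164,.02,0,.02),b(.082,.036,.03,0,.03)],[b(0,.036,.009,.02,.046)]
def rend(c,parts,off,shape,S=4):
    m=np.zeros((shape[0]*S,shape[1]*S),np.uint8)
    for p in parts:
        u=(proj(c,p)-off+.5)*S-.5
        cv2.fillConvexPoly(m,cv2.convexHull(np.round(u*16).astype(np.int32)),255,shift=4)
    return cv2.resize(m,(shape[1],shape[0]),interpolation=cv2.INTER_AREA)/255.
def fitleg(s,x0,z=0.,verbose=True):
    "soft-IoU fit"
    c=cam(s);im=s["image"].astype(float)
    P=np.vstack(sum(legparts(x0,z),[]));u=proj(c,P);lo=np.floor(u.min(0)).astype(int)-10;hi=np.ceil(u.max(0)).astype(int)+10
    sub=im[lo[1]:hi[1],lo[0]:hi[0]];g=sub.mean(2);bg=np.median(g)
    white=np.clip((g-bg-12)/ (np.percentile(g,98)-bg-12),0,1)
    wood=np.clip(((sub[...,0]-sub[...,2])-30)/40,0,1)
    t=np.maximum(white,wood)
    def f(v,ret=False):
        w,tb=legparts(v,z); m1=rend(c,w+tb,lo,t.shape); mt=rend(c,tb,lo,t.shape)
        return ((m1-t)**2).sum()+1.0*((mt-wood)**2).sum()
    best=None
    for dx in(0,.006,-.006):
      r=minimize(f,x0+np.array([dx,-dx,0]),method="Nelder-Mead",options=dict(initial_simplex=np.array(x0)+np.array([[dx,-dx,0],[.008+dx,-dx,0],[dx,.008-dx,0],[dx,-dx,.06]]),xatol=1e-5,fatol=1e-3))
      if best is None or r.fun<best.fun: best=r
    if verbose: print("leg",best.x[:2].round(4),np.rad2deg(best.x[2]).round(2),"cost",round(best.fun,1),"n",round(t.sum(),0))
    return best.x
E
python3 - <<'E'
from h import *
T=ctrl.snapshot("top");S=ctrl.snapshot("scene")
for uv in((353,187),(348,211)):
    p=unproj(cam(T),[uv],.02)[0]; x0=np.array([p[0],p[1],np.deg2rad(-87)])
    for s,n in((T,"top"),(S,"scn")):
        x=fitleg(s,x0)
        im=cv2.cvtColor(s["image"],cv2.COLOR_RGB2BGR)
        c=cam(s);u=proj(c,[[x[0],x[1],.02]])[0].astype(int)
        k=50;cr=cv2.resize(im[u[1]-k:u[1]+k,u[0]-k:u[0]+k],None,fx=4,fy=4,interpolation=cv2.INTER_CUBIC)
        for p_ in sum(legparts(x),[]):
            h=cv2.convexHull(((proj(c,p_)-(u-k)+.5)*4).astype(np.int32));cv2.polylines(cr,[h],True,(0,0,255),1)
        cv2.imwrite(f"pics/leg_{n}_{uv[0]}.png",cr)
a=[cv2.imread(f"pics/leg_{n}_{u}.png") for n in("top","scn") for u in(353,348)]
cv2.imwrite("pics/legs.png",cv2.resize(np.vstack([np.hstack(a[:2]),np.hstack(a[2:])]),(600,600)))
E
```

```text
leg [ 0.5588 -0.3107] -83.03 cost 176.1 n 274.0
leg [ 0.5473 -0.32  ] -89.63 cost 372.5 n 307.0
leg [ 0.4806 -0.2902] -84.63 cost 156.9 n 283.0
leg [ 0.4705 -0.2993] -92.01 cost 379.5 n 309.0
```

View pics/legs.png

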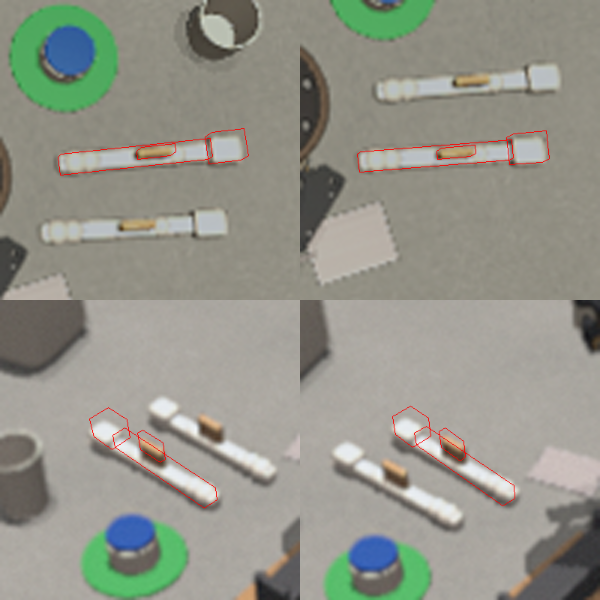

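```bash
cat >> h.py <<'E'
def fitleg(s,x0,z=0.,verbose=True,thr=25,fixmask=None):
    c=cam(s);im=s["image"].astype(float)
    P=np.vstack(sum(legparts(x0,z),[]));u=proj(c,P);lo=np.floor(u.min(0)).astype(int)-8;hi=np.ceil(u.max(0)).astype(int)+8
    sub=im[lo[1]:hi[1],lo[0]:hi[0]];g=sub.mean(2);bg=np.median(g)
    wood=((sub[...,0]-sub[...,2])>45)&(sub[...,0]>sub[...,1]+10)
    m=((g>bg+thr)|wood).astype(np.uint8)
    n,lab=cv2.connectedComponents(m)
    k=np.argmax(np.bincount(lab[m>0])); m=(lab==k)
    t=cv2.morphologyEx(m.astype(np.uint8),cv2.MORPH_CLOSE,np.ones((3,3))).astype(float); wd=(wood&m).astype(float)
    if verbose==2: cv2.imwrite("pics/dbg.png",cv2.resize(np.hstack([t,wd])*255,None,fx=5,fy=5,interpolation=0))
    def f(v):
        w,tb=legparts(v,z); m1=rend(c,w+tb,lo,t.shape); mt=rend(c,tb,lo,t.shape)
        return ((m1-t)**2).sum()+((mt-wd)**2).sum()
    best=None
    for dx,dy,da in((0,0,0),(.006,0,.06),(-.006,0,-.06),(0,.01,0),(0,-.01,0)):
      b=np.array(x0)+[dx,dy,da]
      r=minimize(f,b,method="Nelder-Mead",options=dict(initial_simplex=b+np.array([[0,0,0],[.008,0,0],[0,.008,0],[0,0,.06]]),xatol=1e-5,fatol=1e-3))
      if best is None or r.fun<best.fun: best=r
    if verbose: print("leg",best.x[:2].round(4),np.rad2deg(best.x[2]).round(2),"cost",round(best.fun,1),"n",t.sum(),wd.sum(),"model",round(rend(c,sum(legparts(best.x,z),[]),lo,t.shape).sum()))
    return best.x
def drawleg(s,x,z,fn,k=45):
    im=cv2.cvtColor(s["image"],cv2.COLOR_RGB2BGR);c=cam(s);u=proj(c,[[x[0],x[1],z+.02]])[0].astype(int)
    cr=cv2.resize(im[u[1]-k:u[1]+k,u[0]-k:u[0]+k],(300,300),interpolation=cv2.INTER_CUBIC);f=300/(2*k)
    for p_ in sum(legparts(x,z),[]):
        h=cv2.convexHull(((proj(c,p_)-(u-k)+.5)*f).astype(np.int32));cv2.polylines(cr,[h],True,(0,0,255),1)
    return cr
E
python3 - <<'E'
from h import *
T=ctrl.snapshot("top");S=ctrl.snapshot("scene");rows=[[],[]]
for uv in((353,187),(348,211)):
    p=unproj(cam(T),[uv],.02)[0]; x0=np.array([p[0],p[1],np.deg2rad(-87)])
    for i,s in enumerate((T,S)):
        x=fitleg(s,x0,verbose=2 if i else 1); rows[i].append(drawleg(s,x,0,0))
cv2.imwrite("pics/legs2.png",np.vstack([np.hstack(r) for r in rows]))
E
```

```text
leg [ 0.5582 -0.3073] -82.5 cost 228.0 n 255.0 36.0 model 495
leg [ 0.604  -0.1599] -127.66 cost 173.3 n 96.0 0.0 model 168
leg [ 0.4799 -0.29  ] -85.3 cost 216.0 n 263.0 34.0 model 492
leg [ 0.6777 -0.1278] -126.62 cost 94.0 n 94.0 0.0 model 0[ WARN:0@3.520] global loadsave.cpp:1063 imwrite_ Unsupported depth image for selected encoder is fallbacked to CV_8U.
```

View pics/legs2.png

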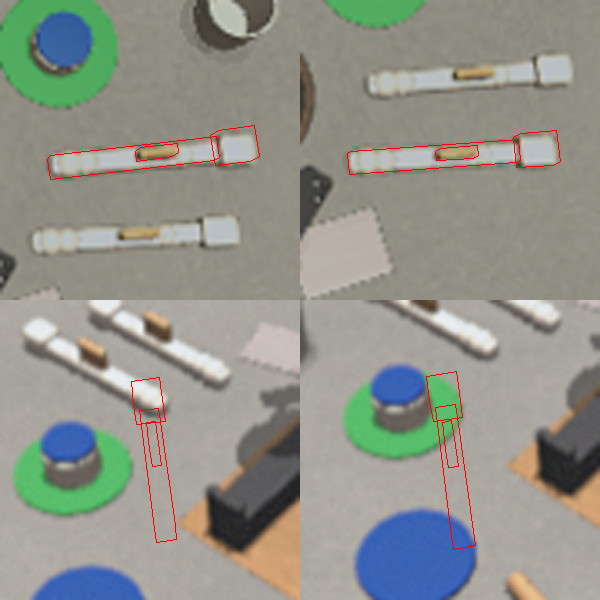

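Run:
```python
from h import *
T=ctrl.snapshot("top");S=ctrl.snapshot("scene")
o=[]
for s,(a,b,c_,d) in((T,(165,225,310,390)),(S,(145,195,155,235))):
    sub=s["image"][a:b,c_:d]; g=sub.astype(float).mean(2); print(np.median(g),np.percentile(g,[75,85,90,95,99]))
    o.append(cv2.resize(cv2.cvtColor(sub,cv2.COLOR_RGB2BGR),None,fx=8,fy=8,interpolation=0)[:480,:640])
cv2.imwrite("pics/z1.png",o[0]);cv2.imwrite("pics/z2.png",o[1])
for n,s in(("top",T),("scene",S)):
    for e in ctrl.regions_of(n,"leg_2_c")[:4]+ctrl.regions_of(n,"leg_1_c")[:4]:
        print(n,e["confidence"],np.array(e["position"])*[512,384],e["mask"].sum())
```

```text
138.33333333333334 [140.75       148.71666667 174.33333333 189.66666667 191.66666667]
165.33333333333334 [168.         170.         185.33333333 223.66666667 234.33333333]
top 0.61 [356.096  185.7024] 405
scene 0.56 [258.0992 226.9056] 1586
scene 0.77 [184.2176 171.8016] 329
scene 0.71 [203.4176 164.8896] 418
```

View pics/z1.png

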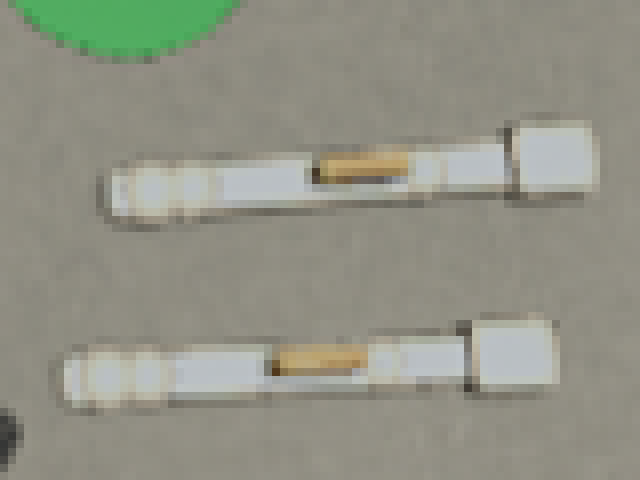

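View pics/z2.png

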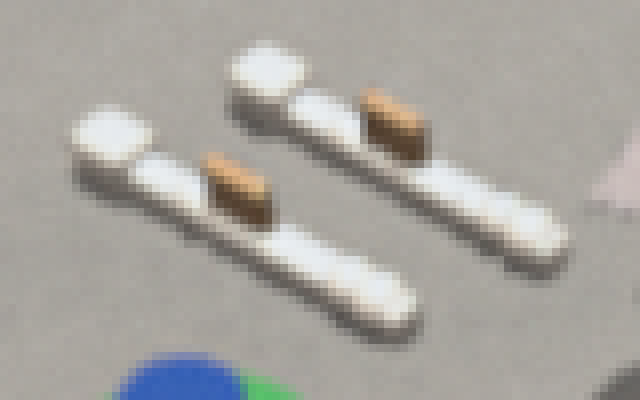

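```bash
cat >> h.py <<'E'
def fitleg(s,x0,z=0.,verbose=True):
    c=cam(s);im=s["image"].astype(float);x0=np.array(x0)
    P=np.vstack(sum(legparts(x0,z),[]));u=proj(c,P);lo=np.floor(u.min(0)).astype(int)-8;hi=np.ceil(u.max(0)).astype(int)+8
    sub=im[lo[1]:hi[1],lo[0]:hi[0]];g=sub.mean(2)
    roi=cv2.dilate((rend(c,sum(legparts(x0,z),[]),lo,g.shape)>0).astype(np.uint8),np.ones((9,9)))
    hiw=np.percentile(g[roi>0],90); bg=np.median(s["image"][150:230,300:400].mean(2)) if im is None else np.median(g[roi==0])
    rb=sub[...,0]-sub[...,2]
    wood=((rb>40)&(sub[...,0]>sub[...,1]+10)&(roi>0)).astype(float)
    white=np.clip((g-bg)/(hiw-bg),0,1)*(roi>0)*(rb<35)
    def f(v):
        w,tb=legparts(v,z); w=[q[4:] for q in w]
        mt=rend(c,tb,lo,g.shape); m1=np.clip(rend(c,w,lo,g.shape)-mt,0,1)
        return ((m1-white)**2).sum()+((mt-wood)**2).sum()
    best=None
    for dx,dy,da in((0,0,0),(.006,0,.06),(-.006,0,-.06),(0,.01,0),(0,-.01,0)):
      b=x0+[dx,dy,da]
      r=minimize(f,b,method="Nelder-Mead",options=dict(initial_simplex=b+np.array([[0,0,0],[.008,0,0],[0,.008,0],[0,0,.06]]),xatol=1e-5,fatol=1e-3))
      if best is None or r.fun<best.fun: best=r
    if verbose: print("leg",best.x[:2].round(4),np.rad2deg(best.x[2]).round(2),"cost",round(best.fun,1))
    return best.x
E
cat > legs.py <<'E'
from h import *
import sys
def legs(inits,z,fn,cams=("top","scene")):
    rows=[]
    for n in cams:
        s=ctrl.snapshot(n);r=[]
        for x0 in inits:
            print(n,end=" ");x=fitleg(s,x0,z);x=fitleg(s,x,z);r.append(drawleg(s,x,z,0))
        rows.append(np.hstack(r))
    cv2.imwrite(f"pics/{fn}.png",np.vstack(rows))
E
python3 -c "
from legs import *
legs([(.559,-.312,-1.51),(.481,-.293,-1.53)],0,'legs3')"
```

```text
top leg [ 0.5571 -0.3073] -84.68 cost 59.7
leg [ 0.5571 -0.3073] -84.68 cost 59.7
top leg [ 0.4796 -0.2887] -85.94 cost 63.3
leg [ 0.4795 -0.2883] -85.86 cost 63.3
scene leg [ 0.556  -0.3073] -84.28 cost 47.0
leg [ 0.556  -0.3073] -84.3 cost 46.8
scene leg [ 0.4784 -0.2888] -85.86 cost 56.0
leg [ 0.4785 -0.2888] -85.86 cost 59.2
```

View pics/legs3.png

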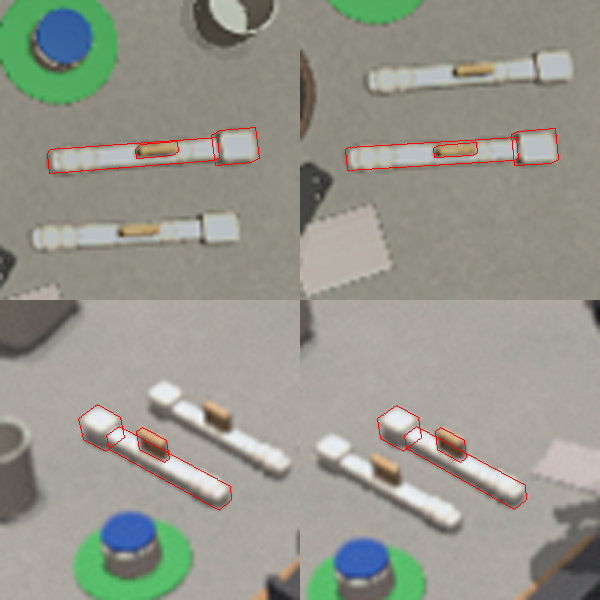

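```bash
python3 -c "
from h import *
plan([(.5566,-.3073,.13,-84.5,10)])"
```

```text
now 28.45 [ 0.4413 -0.0368  0.1938] [ 1.800e+02  1.000e-02 -3.091e+01] F [0.5 0.1 0.7] open 0.0539
{"x":2.38,"y":1.73,"z":0.64,"roll":0.094}, {"x":2.53,"y":1.5,"z":0.64,"roll":0.093}, {"x":2.66,"y":1.26,"z":0.64,"roll":0.094}, {"x":2.77,"y":1,"z":0.64,"roll":0.093}, {"x":2.85,"y":0.74,"z":0.64,"roll":0.094}, {"x":2.9,"y":0.47,"z":0.64,"roll":0.093}, {"x":2.93,"y":0.2,"z":0.64,"roll":0.094}, {"x":2.94,"y":-0.08,"z":0.63,"roll":0.093}, {"x":2.92,"y":-0.35,"z":0.64,"roll":0.094}, {"x":2.87,"y":-0.63,"z":0.63,"roll":0.093},   ->  [ 0.5566 -0.3073  0.13  ] -84.48
```

Emit:
jog_arm(commands=[{"x":2.38,"y":1.73,"z":0.6,"roll":0.094},{"x":2.53,"y":1.5,"z":0.6,"roll":0.093},{"x":2.66,"y":1.26,"z":0.6,"roll":0.094},{"x":2.77,"y":1.0,"z":0.6,"roll":0.093},{"x":2.85,"y":0.74,"z":0.6,"roll":0.094},{"x":2.9,"y":0.47,"z":0.6,"roll":0.093},{"x":2.93,"y":0.2,"z":0.6,"roll":0.094},{"x":2.94,"y":-0.08,"z":0.6,"roll":0.093},{"x":2.92,"y":-0.35,"z":0.6,"roll":0.094},{"x":2.87,"y":-0.63,"z":0.6,"roll":0.093},{"x":0,"y":0,"z":0,"roll":0},{"x":0,"y":0,"z":0,"roll":0}], gripper=3.0)

```text
clock: 29.65
tool_pos: [0.5561, -0.3079, 0.1329]
orientation: [179.9, 0.0, -84.5]
force: [-0.4, -0.9, 0.7]
opening: 0.03
```

```bash
python3 -c "
from legs import *
legs([(.5566,-.3073,-1.475)],0,'legs4',('scene',))
plan([(.5566,-.3073,.024,-84.5,1)])"
```

```text
scene leg [ 0.5561 -0.308 ] -85.56 cost 240.2
leg [ 0.5561 -0.3082] -85.28 cost 239.6
now 29.7 [ 0.5561 -0.3074  0.1335] [ 1.7995e+02  2.0000e-02 -8.4480e+01] F [-0.4  0.2  1. ] open 0.0304
{"x":-0,"y":-0.05,"z":10.95,"roll":0},   ->  [ 0.5566 -0.3073  0.024 ] -84.48
```

View pics/legs4.png

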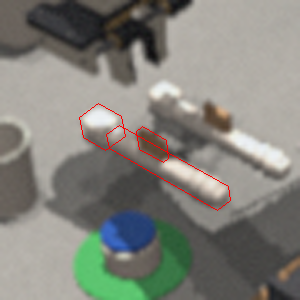

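Cast A unmoved under the gripper. Descending and gripping its tab.

Emit:
jog_arm(commands=[{"x":0,"y":0,"z":4,"roll":0},{"x":0,"y":0,"z":4,"roll":0},{"x":0,"y":0,"z":2.0,"roll":0},{"x":0,"y":0,"z":0.9,"roll":0},{"x":0,"y":0,"z":0,"roll":0},{"x":0,"y":0,"z":0,"roll":0}])

```text
clock: 30.3
tool_pos: [0.5575, -0.3074, 0.0263]
orientation: [-179.9, -0.1, -84.4]
force: [0.2, -0.5, 0.1]
opening: 0.0298
```

Emit:
jog_arm(commands=[{"x":0,"y":0,"z":0,"roll":0},{"x":0,"y":0,"z":0,"roll":0},{"x":0,"y":0,"z":0,"roll":0},{"x":0,"y":0,"z":0,"roll":0},{"x":0,"y":0,"z":0,"roll":0},{"x":0,"y":0,"z":0,"roll":0},{"x":0,"y":0,"z":0,"roll":0}], gripper=0.2)

```text
clock: 31.0
tool_pos: [0.5569, -0.3076, 0.0256]
orientation: [-180.0, -0.0, -84.5]
force: [-1.0, 1.4, 6.0]
opening: 0.0089
```

Emit:
jog_arm(commands=[{"x":0,"y":0,"z":-2,"roll":0},{"x":0,"y":0,"z":-4,"roll":0},{"x":0,"y":0,"z":-4,"roll":0},{"x":0,"y":0,"z":-3,"roll":0},{"x":0,"y":0,"z":0,"roll":0},{"x":0,"y":0,"z":0,"roll":0}])

```text
clock: 31.6
tool_pos: [0.5563, -0.3073, 0.155]
orientation: [-180.0, 0.0, -84.5]
force: [0.1, 0.1, -2.7]
opening: 0.0091
```

```bash
python3 -c "
from legs import *
o=ctrl.get_obs();legs([(.5566,-.3073,-1.475)],o['tool_pos'][2]-.024,'legs5',('scene',))
plan([(.5759,.0261,.155,-86.6,10)])"
```

```text
scene leg [ 0.5478 -0.2986] -89.98 cost 312.6
leg [ 0.5444 -0.3064] -92.29 cost 313.3
now 31.65 [ 0.5557 -0.3071  0.1538] [ 1.7994e+02  6.0000e-02 -8.4530e+01] F [-0.7  0.6 -1.9] open 0.0083
{"x":-3.3,"y":-0.52,"z":-0.01,"roll":0.004}, {"x":-3.3,"y":-0.51,"z":-0.01,"roll":0.004}, {"x":-3.3,"y":-0.49,"z":-0.01,"roll":0.004}, {"x":-3.3,"y":-0.48,"z":-0.01,"roll":0.003}, {"x":-3.31,"y":-0.47,"z":-0.01,"roll":0.004}, {"x":-3.31,"y":-0.46,"z":-0.01,"roll":0.003}, {"x":-3.31,"y":-0.44,"z":-0.01,"roll":0.004}, {"x":-3.31,"y":-0.43,"z":-0.02,"roll":0.003}, {"x":-3.31,"y":-0.42,"z":-0.01,"roll":0.004}, {"x":-3.31,"y":-0.41,"z":-0.02,"roll":0.003},   ->  [0.5759 0.0261 0.155 ] -86.59
```

View pics/legs5.png

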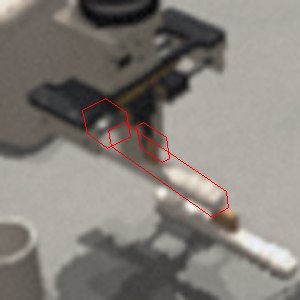

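Cast A is held (opening 9 mm). Carrying it to the stand.

Emit:
jog_arm(commands=[{"x":-1.5,"y":-0.25,"z":0,"roll":0.004},{"x":-3.3,"y":-0.5,"z":0,"roll":0.004},{"x":-3.3,"y":-0.5,"z":0,"roll":0.004},{"x":-3.3,"y":-0.5,"z":0,"roll":0.004},{"x":-3.3,"y":-0.45,"z":0,"roll":0.004},{"x":-3.3,"y":-0.45,"z":0,"roll":0.004},{"x":-3.3,"y":-0.45,"z":0,"roll":0.004},{"x":-3.3,"y":-0.45,"z":0,"roll":0.003},{"x":-3.3,"y":-0.42,"z":0,"roll":0.003},{"x":-3.3,"y":-0.42,"z":0,"roll":0.003},{"x":-1.8,"y":-0.2,"z":0,"roll":0},{"x":0,"y":0,"z":0,"roll":0}])

```text
clock: 32.85
tool_pos: [0.5763, 0.0277, 0.1533]
orientation: [179.9, -0.0, -86.5]
force: [-1.1, 0.6, -1.8]
opening: 0.0086
```

Emit:
jog_arm(commands=[{"x":0,"y":0,"z":2.5,"roll":0},{"x":0,"y":0,"z":2.5,"roll":0},{"x":0,"y":0,"z":1,"roll":0},{"x":0,"y":0,"z":0,"roll":0},{"x":0,"y":0,"z":0,"roll":0}])

```text
clock: 33.35
tool_pos: [0.5774, 0.0248, 0.0952]
orientation: [180.0, -0.0, -86.6]
force: [0.2, 0.1, -0.7]
opening: 0.009
```

```bash
python3 -c "
from legs import *
s=snap('scene');ccrop(s,'s12',np.array([.55,.02,.06]))
t=snap('top');ccrop(t,'t12',np.array([.55,.02,.06]))
plan([(.5759,.0261,.0695,-86.6,1)])"
```

```text
crop s12 209 164 x 6.36
crop t12 207 139 x 6.22
now 33.45 [0.5779 0.0251 0.096 ] [-1.799e+02  1.000e-02 -8.662e+01] F [ 0.  -0.  -1.4] open 0.0086
{"x":-0.11,"y":0.19,"z":2.65,"roll":-0},   ->  [0.5759 0.0261 0.0695] -86.62
```

View pics/s12.png

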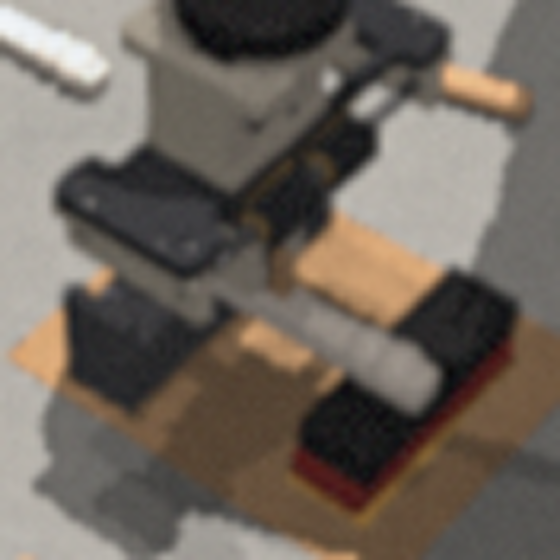

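View pics/t12.png

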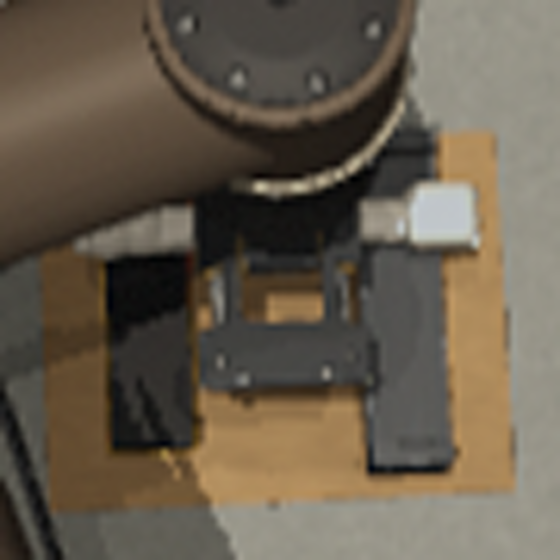

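Level and parallel; foot overhangs the block end. Lowering gently to contact.

Emit:
jog_arm(commands=[{"x":-0.1,"y":0.15,"z":1.2,"roll":0},{"x":0,"y":0,"z":0.8,"roll":0},{"x":0,"y":0,"z":0.4,"roll":0},{"x":0,"y":0,"z":0.2,"roll":0},{"x":0,"y":0,"z":0,"roll":0},{"x":0,"y":0,"z":0,"roll":0}])

```text
clock: 34.05
tool_pos: [0.575, 0.0258, 0.0695]
orientation: [180.0, -0.0, -86.6]
force: [-5.0, 0.4, 8.9]
opening: 0.0087
```

```bash
python3 -c "
from legs import *
plan([(.5759,.0261,.0695,-86.6,1)])"
```

```text
now 34.05 [0.575  0.0258 0.0695] [ 1.7995e+02 -3.0000e-02 -8.6600e+01] F [-5.   0.4  8.9] open 0.0087
{"x":-0.03,"y":-0.09,"z":0,"roll":0},   ->  [0.5759 0.0261 0.0695] -86.6
```

Emit:
jog_arm(commands=[{"x":0,"y":0,"z":0,"roll":0},{"x":0,"y":0,"z":0,"roll":0},{"x":0,"y":0,"z":0,"roll":0},{"x":0,"y":0,"z":0,"roll":0},{"x":0,"y":0,"z":-2,"roll":0},{"x":0,"y":0,"z":-4,"roll":0},{"x":0,"y":0,"z":-4,"roll":0},{"x":0,"y":0,"z":-2,"roll":0},{"x":0,"y":0,"z":0,"roll":0},{"x":0,"y":0,"z":0,"roll":0}], gripper=3.0)

```text
clock: 35.05
tool_pos: [0.5755, 0.0261, 0.189]
orientation: [-180.0, 0.0, -86.6]
force: [0.3, 0.6, -0.6]
opening: 0.0302
```

```bash
python3 -c "
from legs import *
plan([(.479,-.2886,.14,-85.9,10)])"
```

```text
now 35.05 [0.5755 0.0261 0.189 ] [-1.7996e+02  3.0000e-02 -8.6630e+01] F [ 0.3  0.6 -0.6] open 0.0302
{"x":3.08,"y":1.15,"z":0.49,"roll":-0.001}, {"x":3.08,"y":1.15,"z":0.49,"roll":-0.001}, {"x":3.08,"y":1.15,"z":0.49,"roll":-0.001}, {"x":3.08,"y":1.16,"z":0.49,"roll":-0.001}, {"x":3.08,"y":1.16,"z":0.49,"roll":-0.001}, {"x":3.08,"y":1.16,"z":0.49,"roll":-0.002}, {"x":3.08,"y":1.17,"z":0.49,"roll":-0.001}, {"x":3.08,"y":1.18,"z":0.49,"roll":-0.002}, {"x":3.07,"y":1.18,"z":0.49,"roll":-0.001}, {"x":3.08,"y":1.18,"z":0.49,"roll":-0.002},   ->  [ 0.479  -0.2886  0.14  ] -85.88
```

Emit:
jog_arm(commands=[{"x":3.08,"y":1.15,"z":0.4,"roll":-0.001},{"x":3.08,"y":1.15,"z":0.4,"roll":-0.001},{"x":3.08,"y":1.15,"z":0.4,"roll":-0.001},{"x":3.08,"y":1.16,"z":0.4,"roll":-0.001},{"x":3.08,"y":1.16,"z":0.4,"roll":-0.001},{"x":3.08,"y":1.16,"z":0.5,"roll":-0.002},{"x":3.08,"y":1.17,"z":0.5,"roll":-0.001},{"x":3.08,"y":1.18,"z":0.5,"roll":-0.002},{"x":3.08,"y":1.18,"z":0.5,"roll":-0.001},{"x":3.08,"y":1.18,"z":0.5,"roll":-0.002},{"x":0,"y":0,"z":0,"roll":0},{"x":0,"y":0,"z":0,"roll":0}])

```text
clock: 36.25
tool_pos: [0.4779, -0.2893, 0.1423]
orientation: [179.8, 0.1, -86.0]
force: [-0.4, -0.6, 0.4]
opening: 0.0305
```

```bash
python3 -c "
from legs import *
legs([(.479,-.2886,-1.499),],0,'legs6',('scene',))
legs([(.5755,.026,-1.511),],.044,'legs7',('scene','top'))
snap('scene','s13')
plan([(.479,-.2886,.0255,-85.9,1)])"
```

```text
scene leg [ 0.478  -0.2904] -86.7 cost 169.6
leg [ 0.478  -0.2904] -86.67 cost 169.2
scene leg [0.5749 0.0276] -86.57 cost 405.6
leg [0.5749 0.0276] -86.57 cost 422.3
top leg [0.5753 0.0256] -85.71 cost 505.5
leg [0.5753 0.0256] -85.71 cost 499.9
now 36.45 [ 0.4793 -0.2881  0.1436] [ 1.7998e+02  1.0000e-02 -8.5820e+01] F [-0.4 -0.3  0. ] open 0.03
{"x":0.04,"y":0.04,"z":11.81,"roll":0.001},   ->  [ 0.479  -0.2886  0.0255] -85.87
```

View pics/legs6.png

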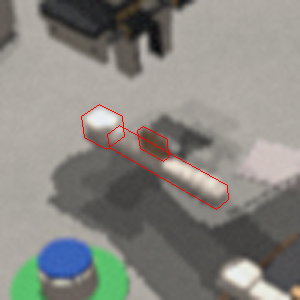

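View pics/legs7.png

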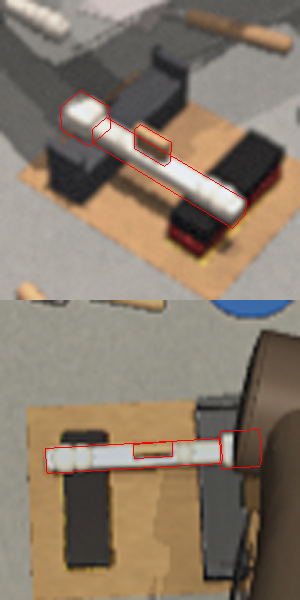

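View pics/s13.png

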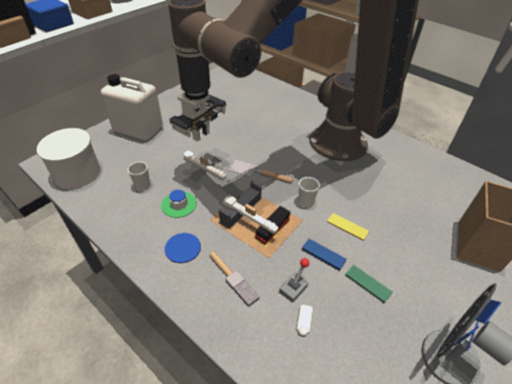

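Cast A lies level at its place (fit (0.575, 0.026)). Cast B is unmoved under the gripper. Grasping B.

Emit:
jog_arm(commands=[{"x":0.05,"y":0.05,"z":4,"roll":0},{"x":0,"y":0,"z":4,"roll":0},{"x":0,"y":0,"z":2.8,"roll":0},{"x":0,"y":0,"z":0.9,"roll":0},{"x":0,"y":0,"z":0,"roll":0},{"x":0,"y":0,"z":0,"roll":0}])

```text
clock: 37.05
tool_pos: [0.4798, -0.2894, 0.0281]
orientation: [-179.9, -0.0, -85.8]
force: [0.2, -0.5, 0.6]
opening: 0.03
```

Emit:
jog_arm(commands=[{"x":0,"y":0,"z":0,"roll":0},{"x":0,"y":0,"z":0,"roll":0},{"x":0,"y":0,"z":0,"roll":0},{"x":0,"y":0,"z":0,"roll":0},{"x":0,"y":0,"z":0,"roll":0},{"x":0,"y":0,"z":0,"roll":0},{"x":0,"y":0,"z":0,"roll":0}], gripper=0.2)

```text
clock: 37.75
tool_pos: [0.4791, -0.2895, 0.0277]
orientation: [-179.9, -0.0, -85.9]
force: [0.2, 1.1, 5.8]
opening: 0.009
```

Emit:
jog_arm(commands=[{"x":0,"y":0,"z":-2,"roll":0},{"x":0,"y":0,"z":-4,"roll":0},{"x":0,"y":0,"z":-4,"roll":0},{"x":0,"y":0,"z":-3,"roll":0},{"x":0,"y":0,"z":0,"roll":0},{"x":0,"y":0,"z":0,"roll":0}])

```text
clock: 38.35
tool_pos: [0.4785, -0.2892, 0.1571]
orientation: [-179.9, 0.0, -85.9]
force: [-0.6, 0.7, -2.8]
opening: 0.0085
```

```bash
python3 -c "
from legs import *
snap('scene','s14')
plan([(.506,.0225,.155,-86.6,10)])"
```

```text
now 38.4 [ 0.4779 -0.2891  0.1561] [ 1.7995e+02  5.0000e-02 -8.5900e+01] F [-0.6 -0.4 -2.2] open 0.0087
{"x":-3.09,"y":-0.5,"z":0.01,"roll":0.001}, {"x":-3.09,"y":-0.5,"z":0.01,"roll":0.001}, {"x":-3.09,"y":-0.5,"z":0.01,"roll":0.001}, {"x":-3.09,"y":-0.49,"z":0.01,"roll":0.001}, {"x":-3.09,"y":-0.49,"z":0.01,"roll":0.001}, {"x":-3.09,"y":-0.49,"z":0.01,"roll":0.001}, {"x":-3.09,"y":-0.48,"z":0.01,"roll":0.002}, {"x":-3.09,"y":-0.48,"z":0.01,"roll":0.001}, {"x":-3.09,"y":-0.48,"z":0.01,"roll":0.002}, {"x":-3.09,"y":-0.47,"z":0.02,"roll":0.001},   ->  [0.506  0.0225 0.155 ] -86.59
```

View pics/s14.png

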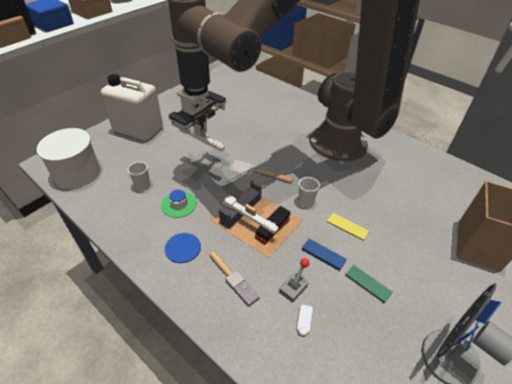

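Emit:
jog_arm(commands=[{"x":-1.5,"y":-0.25,"z":0,"roll":0.001},{"x":-3.1,"y":-0.5,"z":0,"roll":0.001},{"x":-3.1,"y":-0.5,"z":0,"roll":0.001},{"x":-3.1,"y":-0.5,"z":0,"roll":0.001},{"x":-3.1,"y":-0.49,"z":0,"roll":0.001},{"x":-3.1,"y":-0.49,"z":0,"roll":0.001},{"x":-3.1,"y":-0.48,"z":0,"roll":0.002},{"x":-3.1,"y":-0.48,"z":0,"roll":0.001},{"x":-3.1,"y":-0.48,"z":0,"roll":0.002},{"x":-3.1,"y":-0.48,"z":0,"roll":0.001},{"x":-1.5,"y":-0.22,"z":0,"roll":0},{"x":0,"y":0,"z":0,"roll":0}])

```text
clock: 39.6
tool_pos: [0.5062, 0.0234, 0.1555]
orientation: [179.9, -0.0, -86.4]
force: [0.6, -0.8, -1.7]
opening: 0.0085
```

Emit:
jog_arm(commands=[{"x":0,"y":0,"z":2.5,"roll":0},{"x":0,"y":0,"z":2.5,"roll":0},{"x":0,"y":0,"z":1,"roll":0},{"x":0,"y":0,"z":0,"roll":0},{"x":0,"y":0,"z":0,"roll":0}])

```text
clock: 40.1
tool_pos: [0.507, 0.0217, 0.0972]
orientation: [180.0, -0.0, -86.6]
force: [0.1, -0.1, -1.1]
opening: 0.0089
```

```bash
python3 -c "
from legs import *
s=snap('scene');ccrop(s,'s15',np.array([.53,.02,.06]))
t=snap('top');ccrop(t,'t15',np.array([.53,.02,.06]))
plan([(.506,.0225,.0718,-86.6,1)])"
```

```text
crop s15 213 160 x 6.36
crop t15 206 146 x 6.22
now 40.2 [0.5075 0.0221 0.0979] [-1.7991e+02  2.0000e-02 -8.6570e+01] F [-0.5 -0.5 -0.8] open 0.0089
{"x":-0.05,"y":0.15,"z":2.61,"roll":0.001},   ->  [0.506  0.0225 0.0718] -86.63
```

View pics/s15.png

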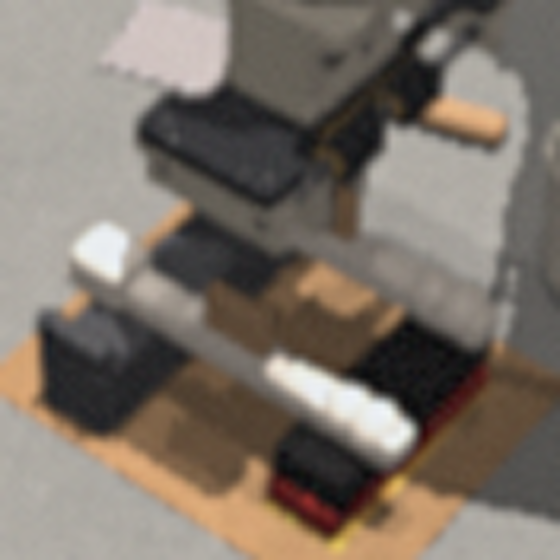

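View pics/t15.png

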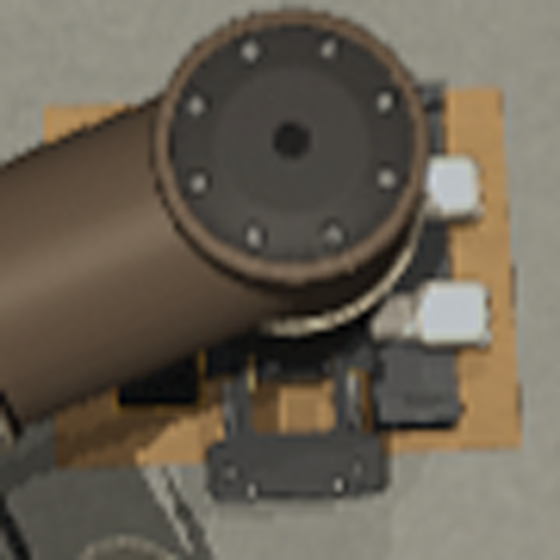

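Parallel to A with plenty of spacing. Lowering B.

Emit:
jog_arm(commands=[{"x":-0.05,"y":0.1,"z":1.2,"roll":0},{"x":0,"y":0,"z":0.8,"roll":0},{"x":0,"y":0,"z":0.4,"roll":0},{"x":0,"y":0,"z":0.2,"roll":0},{"x":0,"y":0,"z":0,"roll":0},{"x":0,"y":0,"z":0,"roll":0}])

```text
clock: 40.8
tool_pos: [0.5052, 0.0224, 0.0717]
orientation: [180.0, -0.0, -86.5]
force: [-5.9, 0.3, 12.9]
opening: 0.0086
```

Emit:
jog_arm(commands=[{"x":0,"y":0,"z":0,"roll":0},{"x":0,"y":0,"z":0,"roll":0},{"x":0,"y":0,"z":0,"roll":0},{"x":0,"y":0,"z":0,"roll":0},{"x":0,"y":0,"z":-2,"roll":0},{"x":0,"y":0,"z":-4,"roll":0},{"x":0,"y":0,"z":-4,"roll":0},{"x":0,"y":0,"z":-2,"roll":0},{"x":0,"y":0,"z":0,"roll":0},{"x":0,"y":0,"z":0,"roll":0}], gripper=3.0)

```text
clock: 41.8
tool_pos: [0.5056, 0.0227, 0.1909]
orientation: [-180.0, 0.0, -86.6]
force: [-0.4, -0.1, -1.2]
opening: 0.0302
```

```bash
python3 -c "
from legs import *
s=snap('scene');c=cam(s)
for e in ctrl.regions_of('scene','switch_tip')[:3]: print(e['confidence'],np.array(e['position'])*[512,384],e['mask'].sum())
for n in('scene','top'):
  s=snap(n);c=cam(s);h=cv2.cvtColor(s['image'],cv2.COLOR_RGB2HSV)
  P=proj(c,[[.66,.268,.05]])[0];m=((h[...,0]<8)|(h[...,0]>172))&(h[...,1]>150)
  yy,xx=np.nonzero(m);k=np.hypot(xx-P[0],yy-P[1])<35
  print(n,'ball px',xx[k].mean(),yy[k].mean(),k.sum())
  for z in(.07,.08,.09,.1): print(z,unproj(c,[[xx[k].mean(),yy[k].mean()]],z).round(4))
plan([(.57,.26,.2,-86.6,10)])"
```

```text
0.27 [254.976  228.5184] 1343
scene ball px 304.28 262.36 50
0.07 [[0.6141 0.2603 0.07  ]]
0.08 [[0.6203 0.2633 0.08  ]]
0.09 [[0.6264 0.2663 0.09  ]]
0.1 [[0.6326 0.2693 0.1   ]]
top ball px 172.48979591836735 155.71428571428572 49
0.07 [[0.6359 0.2702 0.07  ]]
0.08 [[0.6337 0.2686 0.08  ]]
0.09 [[0.6315 0.267  0.09  ]]
0.1 [[0.6292 0.2654 0.1   ]]
now 42.0 [0.5051 0.0224 0.1897] [ 1.7988e+02 -4.0000e-02 -8.6570e+01] F [-0.2  0.2 -0.3] open 0.0293
{"x":-2.33,"y":-0.79,"z":-0.1,"roll":0}, {"x":-2.33,"y":-0.79,"z":-0.1,"roll":0}, {"x":-2.33,"y":-0.79,"z":-0.1,"roll":0}, {"x":-2.33,"y":-0.79,"z":-0.1,"roll":0}, {"x":-2.33,"y":-0.79,"z":-0.11,"roll":0}, {"x":-2.34,"y":-0.79,"z":-0.1,"roll":0}, {"x":-2.33,"y":-0.79,"z":-0.11,"roll":0}, {"x":-2.34,"y":-0.79,"z":-0.1,"roll":0}, {"x":-2.33,"y":-0.79,"z":-0.11,"roll":0}, {"x":-2.34,"y":-0.79,"z":-0.1,"roll":0.001},   ->  [0.57 0.26 0.2 ] -86.62
```

Emit:
jog_arm(commands=[{"x":-2.4,"y":-0.75,"z":0,"roll":0},{"x":-2.4,"y":-0.75,"z":0,"roll":0},{"x":-2.4,"y":-0.75,"z":0,"roll":0},{"x":-2.4,"y":-0.75,"z":0,"roll":0},{"x":-2.4,"y":-0.75,"z":0,"roll":0},{"x":-2.4,"y":-0.75,"z":0,"roll":0},{"x":-2.4,"y":-0.75,"z":0,"roll":0},{"x":-2.4,"y":-0.75,"z":0,"roll":0},{"x":-2.4,"y":-0.75,"z":0,"roll":0},{"x":-2.4,"y":-0.75,"z":0,"roll":0},{"x":0,"y":0,"z":0,"roll":0},{"x":0,"y":0,"z":0,"roll":0}], gripper=0)

```text
clock: 43.2
tool_pos: [0.5659, 0.2671, 0.1898]
orientation: [179.9, -0.1, -86.5]
force: [0.5, -1.3, 0.5]
opening: 0.0006
```

```bash
python3 -c "
from legs import *
legs([(.5755,.026,-1.511),(.5055,.0224,-1.511)],.044,'legs8',('scene','top'))
snap('scene','s16')
t=snap('top','t16')
pot('top');pot('scene')
plan([(.575,.267,.2,-86.6,1)])"
```

```text
scene leg [0.5749 0.0265] -86.52 cost 382.4
leg [0.575  0.0265] -86.66 cost 388.1
scene leg [0.5051 0.0228] -86.46 cost 303.1
leg [0.5051 0.0228] -86.42 cost 302.9
top leg [0.5747 0.0252] -86.76 cost 580.6
leg [0.5746 0.0252] -86.76 cost 577.6
top leg [0.5053 0.0234] -86.67 cost 582.1
leg [0.5053 0.0234] -86.64 cost 594.6
pot top 0.82 285 [326.3 152.9] [ 0.6644 -0.219 ]
pot scene 0.53 335 [177.8 199.2] [ 0.6639 -0.2189]
now 43.6 [0.5662 0.2662 0.1911] [-1.7998e+02  1.0000e-02 -8.6590e+01] F [-0.3  0.1  0.6] open 0.0005
{"x":-0.02,"y":-0.88,"z":-0.89,"roll":0},   ->  [0.575 0.267 0.2  ] -86.59
```

View pics/legs8.png

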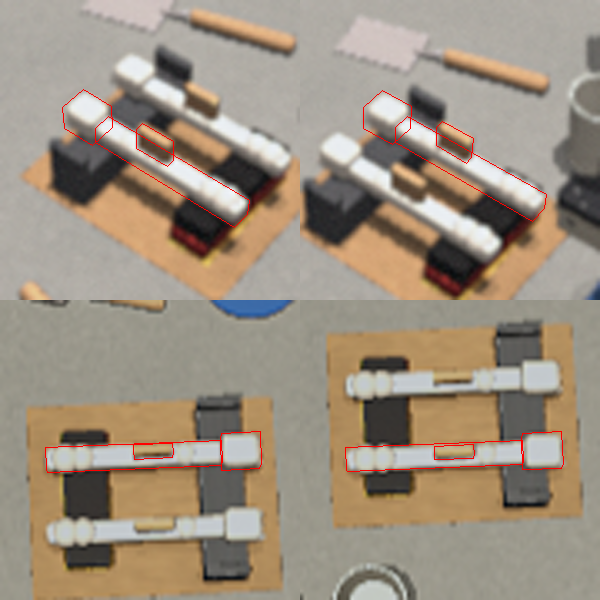

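View pics/s16.png

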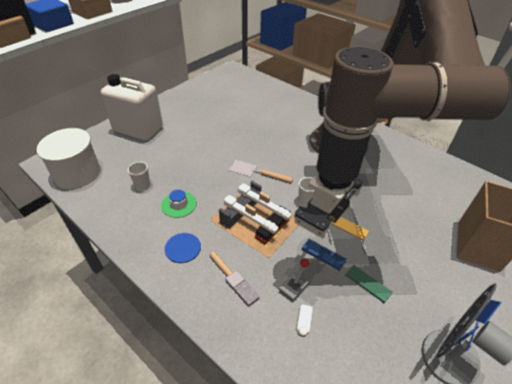

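View pics/t16.png

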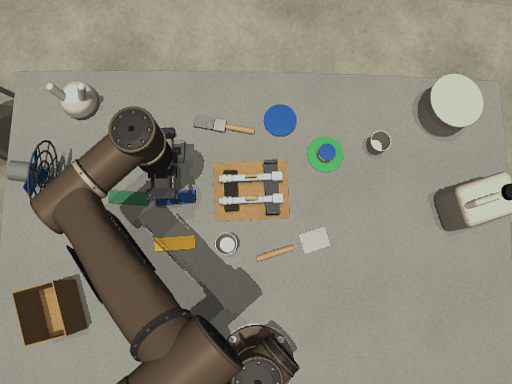

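Both casts lie level and centred; pot on the mat at (0.664, −0.219). Now the switch: lowering the closed fingers behind the red ball, then pushing +x.

Emit:
jog_arm(commands=[{"x":0,"y":0,"z":3,"roll":0},{"x":0,"y":0,"z":3,"roll":0},{"x":0,"y":0,"z":3,"roll":0},{"x":0,"y":0,"z":2,"roll":0},{"x":0,"y":0,"z":0,"roll":0},{"x":0,"y":-1,"z":0,"roll":0},{"x":0,"y":-1,"z":0,"roll":0},{"x":0,"y":-1,"z":0,"roll":0},{"x":0,"y":0,"z":0,"roll":0}])

```text
clock: 44.5
tool_pos: [0.5982, 0.2688, 0.0817]
orientation: [-179.9, 0.1, -86.6]
force: [-0.8, -0.4, 0.2]
opening: 0.0006
```

Emit:
jog_arm(commands=[{"x":0,"y":-0.8,"z":0,"roll":0},{"x":0,"y":-0.8,"z":0,"roll":0},{"x":0,"y":-0.8,"z":0,"roll":0},{"x":0,"y":-0.8,"z":0,"roll":0},{"x":0,"y":-0.8,"z":0,"roll":0},{"x":0,"y":-0.8,"z":0,"roll":0},{"x":0,"y":-0.8,"z":0,"roll":0},{"x":0,"y":-0.8,"z":0,"roll":0},{"x":0,"y":0,"z":0,"roll":0}])

```text
clock: 45.4
tool_pos: [0.6611, 0.2723, 0.0805]
orientation: [-180.0, -0.0, -86.6]
force: [-0.7, 0.3, -0.2]
opening: 0.0002
```

```bash
cat > ball.py <<'E'
from h import *
for n in('scene','top'):
  s=snap(n);c=cam(s);h=cv2.cvtColor(s['image'],cv2.COLOR_RGB2HSV)
  P=proj(c,[[.67,.268,.09]])[0];m=((h[...,0]<8)|(h[...,0]>172))&(h[...,1]>150)
  yy,xx=np.nonzero(m);k=np.hypot(xx-P[0],yy-P[1])<35
  if k.sum(): print(n,'ball px',xx[k].mean(),yy[k].mean(),k.sum(),unproj(c,[[xx[k].mean(),yy[k].mean()]],.092).round(4))
  ccrop(s,'b'+n,np.array([.67,.268,.06]),.12)
plan([(.676,.267,.08,-86.6,1)])
E
python3 ball.py
```

```text
crop bscene 250 236 x 6.51
crop btop 137 108 x 7.57
now 45.5 [0.6602 0.2723 0.0807] [-1.7999e+02  1.0000e-02 -8.6580e+01] F [-0.2 -0.6 -0.2] open 0.0004
{"x":0.63,"y":-1.54,"z":0.07,"roll":0},   ->  [0.676 0.267 0.08 ] -86.58
```

View pics/bscene.png

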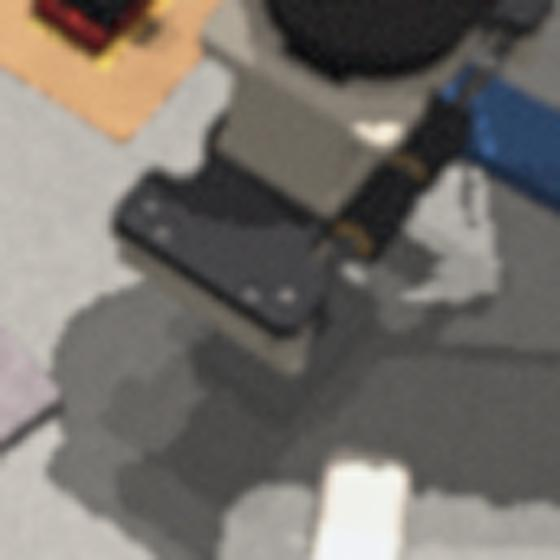

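Emit:
jog_arm(commands=[{"x":0.1,"y":-0.4,"z":0,"roll":0},{"x":0.1,"y":-0.4,"z":0,"roll":0},{"x":0.1,"y":-0.4,"z":0,"roll":0},{"x":0,"y":0,"z":0,"roll":0}])

```text
clock: 45.9
tool_pos: [0.6727, 0.2699, 0.0808]
orientation: [-180.0, 0.0, -86.6]
force: [0.2, 0.6, -0.0]
opening: 0.0004
```

Emit:
jog_arm(commands=[{"x":0,"y":-0.4,"z":0,"roll":0},{"x":0,"y":0,"z":0,"roll":0},{"x":0,"y":0,"z":0,"roll":0}])

```text
clock: 46.2
tool_pos: [0.6739, 0.2698, 0.0805]
orientation: [179.8, -0.1, -86.6]
force: [-8.5, 0.1, 4.0]
opening: 0.0006
```

Hit the stop (−8.5 N). Backing off and looking.

Emit:
jog_arm(commands=[{"x":0,"y":2,"z":0,"roll":0},{"x":0,"y":3,"z":0,"roll":0},{"x":0,"y":3,"z":-2,"roll":0},{"x":0,"y":3,"z":-3,"roll":0},{"x":0,"y":3,"z":-4,"roll":0},{"x":0,"y":3,"z":-4,"roll":0},{"x":0,"y":3,"z":0,"roll":0},{"x":0,"y":0,"z":0,"roll":0}])

```text
clock: 47.0
tool_pos: [0.4746, 0.2585, 0.2135]
orientation: [-179.8, 0.2, -86.5]
force: [0.8, 0.6, 0.7]
opening: -0.0001
```

```bash
python3 ball.py; python3 -c "
from legs import *
legs([(.575,.026,-1.511),(.5055,.0225,-1.511)],.044,'legs9',('scene','top'))
snap('scene','s17');pot('scene')"
```

```text
scene ball px 287.3333333333333 280.56140350877195 57 [[0.7014 0.2669 0.092 ]]
crop bscene 250 236 x 6.51
top ball px 173.6595744680851 133.40425531914894 47 [[0.702  0.2662 0.092 ]]
crop btop 137 108 x 7.57
now 47.1 [0.4765 0.2586 0.2119] [-1.799e+02  8.000e-02 -8.650e+01] F [ 0.3 -0.3 -0.3] open 0.0005
{"x":0.38,"y":-19.97,"z":13.19,"roll":0.002},   ->  [0.676 0.267 0.08 ] -86.61
scene leg [0.5744 0.0271] -86.66 cost 379.4
leg [0.5744 0.0271] -86.66 cost 391.2
scene leg [0.5048 0.0227] -86.59 cost 310.2
leg [0.5052 0.0229] -86.37 cost 307.7
top leg [0.5748 0.0253] -86.79 cost 575.3
leg [0.5746 0.0252] -86.44 cost 576.9
top leg [0.5053 0.023 ] -86.72 cost 581.7
leg [0.5053 0.0231] -86.61 cost 595.2
pot scene 0.65 316 [177.3 198.5] [ 0.663 -0.223]
pot scene 0.58 353 [303.9 320.4] [0.7284 0.3489]
pot scene 0.37 670 [368.4 283.5] [0.5215 0.4209]
```

View pics/bscene.png

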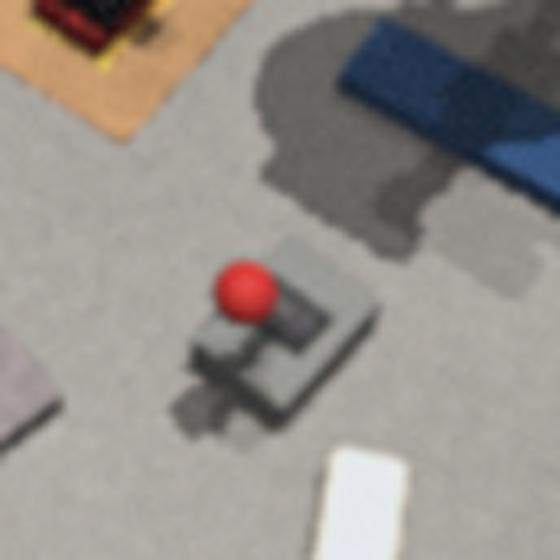

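View pics/s17.png

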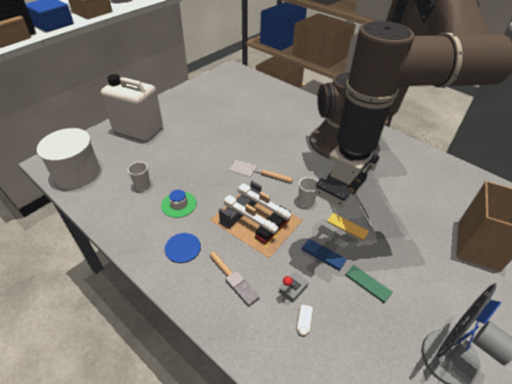

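The ball now leans away (x 0.629→0.702), about 4 mm short of the theoretical full travel, within camera error. A second, firmer push will confirm the stop.

Emit:
jog_arm(commands=[{"x":0,"y":-3,"z":0,"roll":0},{"x":0,"y":-3,"z":3,"roll":0},{"x":0,"y":-3,"z":4,"roll":0},{"x":0,"y":-3,"z":4,"roll":0},{"x":0,"y":-3,"z":2.2,"roll":0},{"x":0,"y":-2,"z":0,"roll":0},{"x":0,"y":-1.5,"z":0,"roll":0},{"x":0,"y":0,"z":0,"roll":0},{"x":0,"y":0,"z":0,"roll":0}])

```text
clock: 48.25
tool_pos: [0.661, 0.2687, 0.0775]
orientation: [179.9, -0.1, -86.6]
force: [0.1, 0.5, -0.4]
opening: 0.0007
```

```bash
python3 -c "
from h import *
plan([(.673,.2675,.08,-86.6,1)])"
```

```text
now 48.25 [0.661  0.2687 0.0775] [ 1.799e+02 -5.000e-02 -8.662e+01] F [ 0.1  0.5 -0.4] open 0.0007
{"x":0.19,"y":-1.19,"z":-0.25,"roll":-0},   ->  [0.673  0.2675 0.08  ] -86.62
```

Emit:
jog_arm(commands=[{"x":0,"y":-0.6,"z":0,"roll":0},{"x":0,"y":-0.5,"z":0,"roll":0},{"x":0,"y":-0.3,"z":0,"roll":0},{"x":0,"y":0,"z":0,"roll":0},{"x":0,"y":0,"z":0,"roll":0}])

```text
clock: 48.75
tool_pos: [0.6737, 0.2702, 0.0791]
orientation: [179.9, -0.0, -86.6]
force: [-6.1, 0.0, 2.8]
opening: 0.0003
```

Emit:
jog_arm(commands=[{"x":0,"y":-0.2,"z":0,"roll":0},{"x":0,"y":0,"z":0,"roll":0},{"x":0,"y":0,"z":0,"roll":0}])

```text
clock: 49.05
tool_pos: [0.674, 0.2701, 0.0791]
orientation: [179.7, -0.0, -86.6]
force: [-12.1, 1.3, 6.5]
opening: 0.0003
```

Emit:
jog_arm(commands=[{"x":0,"y":2,"z":0,"roll":0},{"x":0,"y":3,"z":0,"roll":0},{"x":0,"y":3,"z":-2,"roll":0},{"x":0,"y":3,"z":-3,"roll":0},{"x":0,"y":3,"z":-4,"roll":0},{"x":0,"y":3,"z":-4,"roll":0},{"x":0,"y":3,"z":0,"roll":0},{"x":0,"y":0,"z":0,"roll":0},{"x":0,"y":0,"z":0,"roll":0},{"x":0,"y":0,"z":0,"roll":0}])

```text
clock: 50.05
tool_pos: [0.4779, 0.2585, 0.2088]
orientation: [-180.0, -0.0, -86.6]
force: [-0.5, -0.3, 0.1]
opening: 0.0005
```

```bash
python3 ball.py; python3 -c "
from legs import *
legs([(.575,.026,-1.511),(.5055,.0225,-1.511)],.044,'legs9',('scene','top'))
s=snap('scene','s18');pot('scene');ccrop(s,'s18b',np.array([.54,.02,.04]))"
```

```text
scene ball px 287.3333333333333 280.56140350877195 57 [[0.7014 0.2669 0.092 ]]
crop bscene 250 236 x 6.51
top ball px 173.6595744680851 133.40425531914894 47 [[0.702  0.2662 0.092 ]]
crop btop 137 108 x 7.57
now 50.15 [0.478  0.2583 0.2082] [ 1.7996e+02 -5.0000e-02 -8.6590e+01] F [-0.4 -0.1  0.9] open 0.0006
{"x":0.31,"y":-19.82,"z":12.82,"roll":0},   ->  [0.676 0.267 0.08 ] -86.59
scene leg [0.5744 0.0271] -86.61 cost 381.7
leg [0.575  0.0265] -86.57 cost 393.4
scene leg [0.5051 0.0229] -86.46 cost 309.8
leg [0.5051 0.0229] -86.46 cost 309.8
top leg [0.5746 0.0252] -86.61 cost 575.1
leg [0.5746 0.0252] -86.61 cost 575.2
top leg [0.5054 0.0227] -86.55 cost 581.3
leg [0.5053 0.0235] -86.65 cost 580.2
pot scene 0.57 303 [177.5 198.6] [ 0.6628 -0.222 ]
crop s18b 212 167 x 6.51
```

View pics/s18.png

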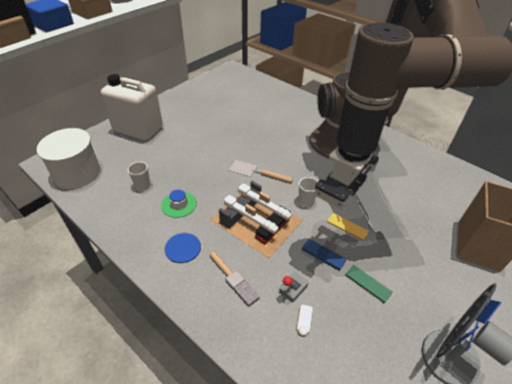

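View pics/s18b.png

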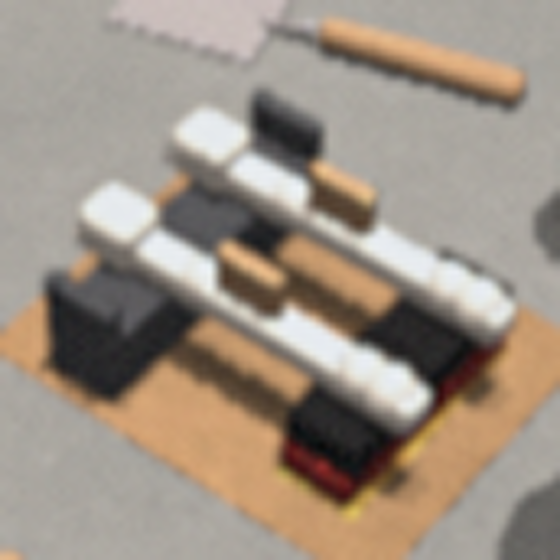

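The switch ball is at the same pixels after the second push, (287.3, 280.6), so it is at its stop. The casts and the pot are in place, and the arm is clear. Handing in.

```bash
python3 -c "
from plant import ctrl
print(ctrl.close_job(), ctrl.get_obs()['clock'])"
```

```text
the job is handed in; nothing more can be done
the job is handed in; nothing more can be done
```

The job is done and handed in at about 51 s of the 200 s allowed.

- **Pot:** it stands on the green mat, within about 4 mm of the mat's centre in both cameras.
- **Spacer stack:** the block on the stand is the dark 44 mm one, so I stacked the red 20 mm and black 24 mm plates in the yellow outline. I shifted the black plate about 6 mm before gripping it low, to keep the fingers off the blue plate.
- **Casts:** only two were present. Both bridge the block and the stack, feet at the block end. The fits put their centres within about 3 mm of midway, 70 mm apart and parallel to the stand within about 0.2°. I judged them level by eye and from the matching heights; I did not measure tilt.
- **Switch:** I pushed it on after the casts were down. A second push met the stop at the same point (12 N), and the ball did not move between the two pushes.

**Where checks disagreed:** the cameras showed the switch ball travelling about 73 mm, against about 77 mm expected for the full 1.0 rad if the swing is even about upright (assumed). I put this down to camera calibration error, since the lever met a firm stop both times. I saw no disturbance and no slipped grip, and the other objects looked unmoved in the last picture.

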